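# Lock out the bench rocker and hold its new lever over the drive

## Robot

A 7-joint arm with a two-finger parallel gripper is mounted at the origin on the work surface. World frame = base frame: x ahead of the robot, y to its left, z up, the work surface at z = 0. Lengths are in m, angles in rad, forces in N, time in s.
With the tool pointing down it reaches from about 0.4 to 0.9 m from the base axis. Payload 5.5 kg.
Tool frame: the origin (TCP) lies at the very end of the fingers, on their centre line; the grasp point (between the pads) lies 19 mm behind it; z points along the fingers, y is the direction in which the jaws open and shut (so a half turn about z gives the same grasp; the last joint's range is limited). The gripper opens to 92 mm and grips with 3 to 60 N. Pads are 19 mm wide; open, the fingers measure 130 mm over their backs; the gripper's body (75 mm by 190 mm) begins 47 mm behind the grasp point.
Start: joints at [-1.041, 0.501, -0.427, 1.55, 0.221, 1.138, -0.21], TCP at [0.171, 0.627, 0.227] pointing down, gripper open.
Joint ranges: [-2.88, 2.88], [-0.31, 2.03], [-1.54, 1.56], [0.2, 2.42], [-1.41, 4.55], [0.19, 2.02], [-2.57, 2.57]. Speed limits (rad/s): [2.57, 2.57, 3.14, 3.14, 3.14, 3.14, 3.14].

## Interface

Orientations are given as a unit quaternion [w, x, y, z].
In Python, from plant import sense, read_camera, camera_params, sign_off, recognise, masks_of gives the robot as it stands.
- The arm moves only by the tool arm_command, never from a script. Its argument "rows" is a list of rows, each an object of numbers: "wx", "wy", "wz": the turn, a rotation vector about the tool's x, y, z in rad; "tx", "ty", "tz": the shift along the tool's x, y, z in mm; "grip": the closure, from -1 (fully open) to 1 (shut). A call has exactly 5 rows; each row is the pose to reach, as a shift and turn from the pose measured when the call began, along the tool's axes at that moment; what a row does not reach only later rows make up. A row lasts 1/12 s, in which the tool goes at most 41.7 mm and 7.16 degrees, less where a joint would pass 70% of its speed; a pose out of reach is approached as far as the arm can. A call with a gripper value outside its range is refused whole. The fingers move at their own pace and stop on an object; "force" is the grip in N (left out, the last holds). Time passes only in rows, so rows that repeat a pose let the fingers close, or fill a call up. It gives the time, the measured TCP pose, the force and the opening at its end, in the units of the state.
- sense(): the state, without advancing time (a new reading comes with each control period).
- read_camera(name): name is "side" or "top"; returns the picture (480x640x3 uint8, red, green, blue); there is no depth.
- camera_params(name): a dict with "K" (3x3 intrinsics, pixels), "world_to_cam" (4x4, takes a point from world to camera coordinates). Camera axes: x right, y down, z forward; pixel columns grow to the right and rows downward; lengths in m; the calibration is good to about 2 mm. A picture is of the moment at which its call begins. camera_params takes no time and is no camera call.
- sign_off(): hands the job in, once; it reports no verdict.
Trained networks look in the newest picture that a camera, given by its name, has taken for a name from the list of things; names that differ only in an ending like _2 or _b are one class to them, and where a whole thing is asked for, a point or a joint stands for the part that bears it (a point fixed in the world has none). Each returns a list of dicts, best first, with "score" (0 to 1); they miss things now and then, are a little off and sometimes report something else, mostly with a low value. They report only what shows in the picture. A call takes as long as a camera call. They do not tell look-alikes from the thing itself.
- recognise(camera, target): "xyz" ([x, y, z] in m, in world coordinates, good to about 4 mm: the middle of the surface that is visible of it).
- masks_of(camera, target): "region" (480x640 bool, what is visible of it).
The state is a dict: "time_s": time; "joint_positions": joint angles; "joint_velocities": joint speeds; "joint_efforts": joint torques, N m; "ee_pos": TCP position; "tool_rot": TCP orientation; "ft_force": force on the tool from outside, world axes, zero at the start; "ft_torque": the same for the moment, N m; "gripper_width": finger opening in m.
Only numpy, scipy, OpenCV 4.12 (cv2) and the standard library are available. Lean on these libraries where they do the work, as an engineer would, in place of code of your own. Each camera call takes 0.05 s, during which the arm holds its last target.

## Task

Make the laboratory rocker safe and bring up its lever for fitting: turn the speed knob until its pointed end is at the long off mark, then push the forked lock fully home over the knob. Then pick the cast lever up off the bench by its balance point (near the heavy boss, not mid-length), keeping it level, and hold it still and level about 3 cm above the rocker's posts, touching neither: the boss bore centred over the thick spindle and the small end over the thin pin. Finish while still holding it there, with the knob still at off and locked, and leave the bottle, the red tip box and the jar undisturbed.

Things in the scene. Friction and masses are not known exactly. Their poses are not given: they have to be found in the camera images.
- rocker: White bench rocker, fixed to the bench, a box 240 (its x) x 340 (its y) x 70 mm high; origin at the centre of its underside, x axis away from the robot at yaw 0, y along its width, z up. The control strip (knob and lock) runs along y at x = -70 mm on its flat top; the steel drive deck with spindle and pin lies at the back. A black display and three small round buttons on its front face do nothing.
- spindle_top (a point): Centre of the top of the thick drive spindle (20 mm diameter, on a 48 mm flange), 105 mm above the bench, at (60, 60) mm in the rocker's x, y.
- pin_top (a point): Centre of the top of the thin pin (8 mm diameter, on a 24 mm flange), 105 mm above the bench, at (60, -130) mm in the rocker's x, y: 190 mm from the spindle.
- knob (a joint): Angle of the speed knob about the vertical, rad: 0 = pointed end at the long black off mark (pointing along the rocker's +y, away from the lock); grows anticlockwise seen from above; turns from -2.6 to 0.5 and stays where left (friction 0.03 N m). It starts between -1.2 and -0.5, so it is turned anticlockwise to reach off.
- knob_grip (a point): Point on the knob's axis, 103 mm above the bench, 3 mm below the top of its grip, at (-70, 90) mm in the rocker's x, y. The knob is grey: a disc 42 mm across whose top is 80 mm above the bench, and on it an upright bar grip 44 mm long, 10 mm wide, from 80 to 106 mm above the bench, pointed at one end and with a white line there. The bar lies along the rocker's y when the knob reads 0, turned by the joint's angle otherwise.
- lock (a joint): Travel of the sliding lock, m: 0 = drawn back, clear of the knob; 0.072 = fully home (stop), prongs either side of the knob's bar. Slides along the rocker's +y with 1.5 N friction, stays where left.
- lock_tab (a point): Point inside the lock's grip tab, on its middle, 112 mm above the bench. The tab is an upright aluminium rib 12 mm thick (rocker's x), 30 mm long (rocker's y), from 92 to 122 mm above the bench, standing on a flat 34 x 40 mm plate whose top is 92 mm above the bench. Two prongs 9 mm wide with a 16 mm gap reach 72 mm ahead (+y) of the tab's middle. At joint value 0 the tab is at (-70, -32) mm in the rocker's x, y, 122 mm from the knob's axis; fully home, 50 mm.
- cast_lever: Loose cast lever, dark metal, about 0.5 kg (0.4 to 0.6), lying flat on the bench on its boss and small end. Origin on the axis of the boss at its underside; its x axis points along the arm to the small end, z up. Boss: upright ring 52 mm across, 46 mm high with a 23 mm bore. Arm: straight bar 14 mm wide, from 16 to 38 mm above the underside, from the boss to the small end. Small end: upright cylinder 22 mm across, 40 mm high, its axis 190 mm from the boss axis.
- balance (a point): The lever's balance point, in the middle of the arm bar, 52 mm from the boss axis towards the small end, 27 mm above the underside.
- boss_foot (a point): Centre of the underside of the boss (the lever's origin).
- tip_foot (a point): Centre of the underside of the lever's small end, 190 mm from the boss axis.
- bottle: Bystander: clear capped bottle, 68 mm across, 150 mm high; origin at the centre of its underside.
- tip_box: Bystander: closed red pipette-tip box 85 x 120 x 50 mm high; origin at the centre of its underside.
- jar: Bystander: small amber jar with white cap, 48 mm across, 60 mm high; origin at the centre of its underside.
Not all that is in view belongs to the job. There is more than one size of the cast_lever; the job needs the larger.

How it is judged:
By the outcome, as a careful person would: the job done as asked, in the order asked, and still so for the second after the job is handed in, while the arm keeps its last pose, push and grip.
It also fails if it takes over 72 s, if anything falls off the work surface, if the arm or the gripper's body presses on something with over 40 N, if the wrist force passes 120 N, or if a joint passes its speed limit or range.

## Working session

There is one attempt and no reset: what is moved stays moved. The work goes in short steps, Python scripts to look and compute and a tool call to move; the robot and the scene stay as the last step left them, time stands still between calls to the robot, and variables do not carry over. Pictures are saved under pics/ and viewed, and the job is handed in when it is done.

Besides the shell and the picture viewer there is one more tool, called after "Call:" by a JSON object that holds its "api" and its "payload". arm_command: Moves the arm, as the interface text tells. Its arguments: {"type":"object","properties":{"rows":{"type":"array"},"force":{"type":"number"}},"required":["rows"]}

```bash
mkdir -p pics; ls
python3 - <<'E'
from plant import *
import cv2,numpy as np
for c in("side","top"):
    im=read_camera(c); cv2.imwrite(f"pics/{c}0.png",im[:,:,::-1])
    p=camera_params(c); print(c,np.round(p["K"],1).tolist(),np.round(p["world_to_cam"],3).tolist())
    for t in ["rocker","knob","lock","cast_lever","bottle","tip_box","jar"]:
        print(c,t,[(round(d["score"],2),np.round(d["xyz"],3).tolist()) for d in recognise(c,t)][:4])
s=sense();print(s["time_s"],s["ee_pos"],s["tool_rot"],s["ft_force"],s["gripper_width"])
E
```

```text
pics
side [[494.4, 0.0, 320.6], [0.0, 494.4, 243.7], [0.0, 0.0, 1.0]] [[0.845, -0.534, 0.003, -0.507], [-0.391, -0.623, -0.677, 0.239], [0.363, 0.571, -0.736, 1.131], [0.0, 0.0, 0.0, 1.0]]
side rocker [(0.78, [0.557, 0.111, 0.07])]
side knob [(0.52, [0.502, 0.245, 0.087])]
side lock [(0.6, [0.496, 0.13, 0.093])]
side cast_lever [(0.76, [0.321, -0.236, 0.028]), (0.68, [0.525, -0.231, 0.041])]
side bottle [(0.88, [0.603, -0.477, 0.099])]
side tip_box [(0.83, [0.74, -0.265, 0.05])]
side jar [(0.58, [0.756, -0.09, 0.048])]
top [[602.5, 0.0, 313.9], [0.0, 602.5, 230.6], [0.0, 0.0, 1.0]] [[0.01, -1.0, 0.007, -0.086], [-0.981, -0.011, -0.196, 0.556], [0.196, -0.005, -0.981, 1.197], [0.0, 0.0, 0.0, 1.0]]
top rocker [(0.74, [0.56, 0.162, 0.073])]
top knob [(0.84, [0.501, 0.246, 0.076])]
top lock [(0.8, [0.499, 0.143, 0.09])]
top cast_lever [(0.9, [0.325, -0.219, 0.028]), (0.86, [0.52, -0.217, 0.04]), (0.23, [0.565, 0.161, 0.075])]
top bottle [(0.63, [0.61, -0.453, 0.095])]
top tip_box [(0.64, [0.744, -0.244, 0.05])]
top jar [(0.63, [0.756, -0.084, 0.058]), (0.37, [0.501, 0.247, 0.082])]
0.8 [0.17134358 0.62704295 0.22678996] [4.40558212e-06 1.32993190e-01 9.91116949e-01 6.20995291e-05] [-0.44009963 -0.15059424 -0.44934337] 0.0918548158589123
```

View pics/top0.png

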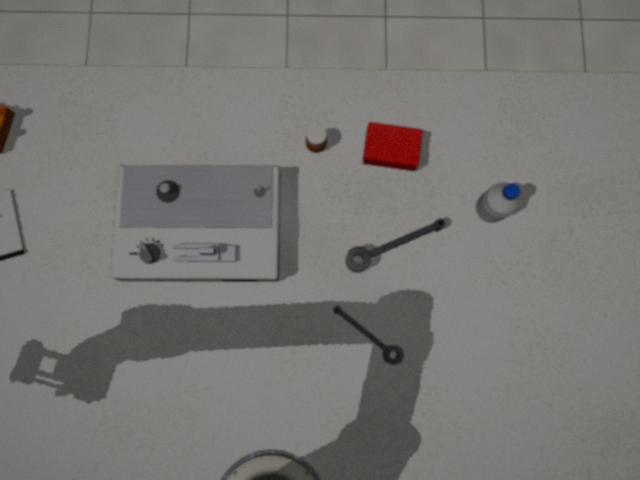

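View pics/side0.png

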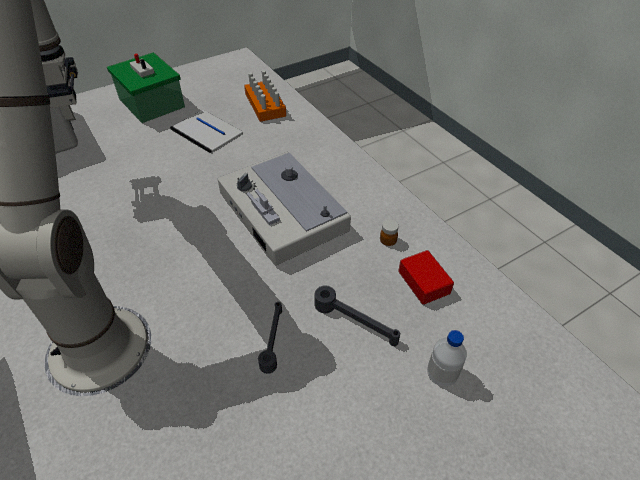

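Two lever candidates in the top view: A, boss (358,259) to tip (443,224), and B, boss (393,354) to tip (337,310). A looks longer. I'll measure both, check an enlarged crop, and fit the rocker.

```bash
cat > h.py <<'E'
from plant import *
import cv2,numpy as np
from scipy.spatial.transform import Rotation as R
from scipy.optimize import least_squares
def proj(c,P):
    p=camera_params(c);K=np.array(p["K"]);T=np.array(p["world_to_cam"])
    q=np.atleast_2d(P)@T[:3,:3].T+T[:3,3]; q=q@K.T; return q[:,:2]/q[:,2:]
def back(c,uv,z):
    p=camera_params(c);K=np.array(p["K"]);T=np.array(p["world_to_cam"])
    d=np.linalg.solve(K,np.r_[uv,1.]); d=T[:3,:3].T@d; o=-T[:3,:3].T@T[:3,3]
    return o+d*(z-o[2])/d[2]
def crop(c,im,x,y,w,h,s,name):
    cv2.imwrite(name,cv2.resize(im[y:y+h,x:x+w,::-1],None,fx=s,fy=s,interpolation=cv2.INTER_CUBIC))
def rw(pose,P):  # rocker/lever local -> world, pose x,y,yaw
    x,y,a=pose; P=np.atleast_2d(P); c,s=np.cos(a),np.sin(a)
    return np.c_[x+c*P[:,0]-s*P[:,1],y+s*P[:,0]+c*P[:,1],P[:,2]]
def q2R(q): return R.from_quat([q[1],q[2],q[3],q[0]])
E
python3 - <<'E'
from h import *
t=read_camera("top"); s=read_camera("side")
crop("top",t,100,150,200,145,4,"pics/rt.png"); crop("top",t,325,205,135,170,3.5,"pics/lt.png")
crop("side",s,210,145,150,120,5,"pics/rs.png")
for n,b,e in(("A",(358,258),(443,223)),("B",(393,353),(337,309.5))):
    B=back("top",b,.046);E=back("top",e,.040);print(n,B,E,np.linalg.norm(B-E))
for c in("top","side"):
  for t_ in("rocker","cast_lever","knob","lock"):
    for i,d in enumerate(masks_of(c,t_)[:2]):
        m=d["region"];np.save(f"m_{c}_{t_}_{i}.npy",m);ys,xs=np.where(m);print(c,t_,round(d["score"],2),m.sum(),xs.min(),xs.max(),ys.min(),ys.max())
E
```

```text
A [ 0.50199018 -0.17216592  0.046     ] [ 0.57963043 -0.35261246  0.04      ] 0.19653234687559099
B [ 0.30941299 -0.24185092  0.046     ] [ 0.39569245 -0.12909435  0.04      ] 0.14210626783988434
top rocker 0.74 19341 110 281 165 282
top rocker 0.47 2445 362 421 121 170
top cast_lever 0.97 682 333 402 306 364
top cast_lever 0.87 1166 345 444 218 272
top knob 0.91 358 139 159 242 263
top lock 0.95 600 173 218 244 260
top lock 0.41 1290 475 519 182 221
side rocker 0.61 8756 218 350 152 264
side rocker 0.45 357 380 397 220 245
side cast_lever 0.94 1248 314 399 285 344
side cast_lever 0.76 685 258 281 302 373
side knob 0.71 184 237 251 174 190
side knob 0.42 1198 314 399 286 345
side lock 0.61 357 247 272 188 213
side lock 0.59 1252 314 398 285 345
```

View pics/rt.png

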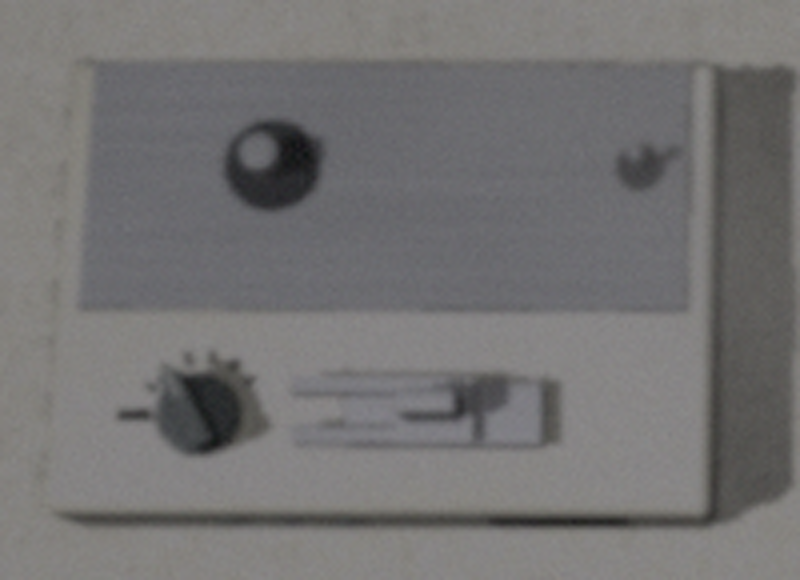

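View pics/lt.png

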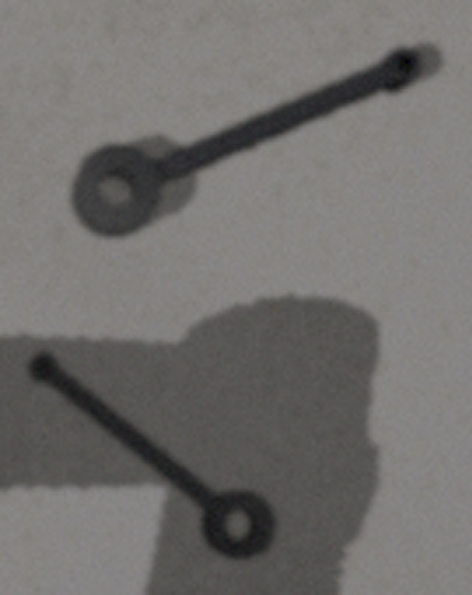

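View pics/rs.png

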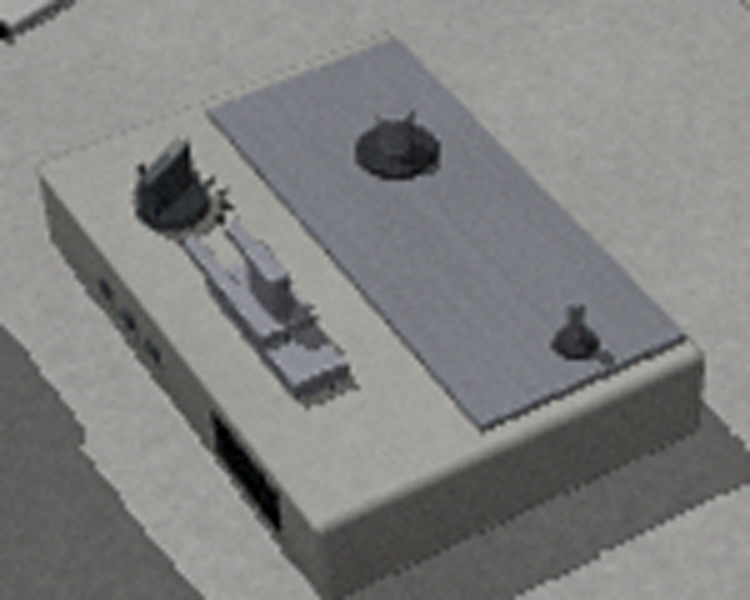

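A's boss-to-tip length comes out near 190 mm and B's near 142 mm. A is also thicker, so A is the larger lever and the one meant. In the crop A's boss is at about (358,259) and its tip at (441,225). The knob points back-left of off, and the lock is drawn back. Next I fit the poses and overlay them.

```bash
cat > fit.py <<'E'
from h import *
def silh(c,pts,circ=()):
    pass
def hullmask(c,P3):
    m=np.zeros((480*4,640*4),np.uint8); q=proj(c,P3)
    h=cv2.convexHull(((q+.5)*4-.5).astype(np.float32)); cv2.fillConvexPoly(m,np.round(h).astype(int),1); return m
def cyl(x,y,r,z0,z1,n=40):
    a=np.linspace(0,2*np.pi,n);return np.r_[np.c_[x+r*np.cos(a),y+r*np.sin(a),a*0+z0],np.c_[x+r*np.cos(a),y+r*np.sin(a),a*0+z1]]
def box(x0,x1,y0,y1,z0,z1): return np.array([[x,y,z] for x in(x0,x1) for y in(y0,y1) for z in(z0,z1)],float)
def levermask(c,p,dz=0):
    m=0
    for B in(cyl(0,0,.026,0,.046),box(0,.19,-.007,.007,.016,.038),cyl(.19,0,.011,0,.040)):
        B=B+[0,0,dz]; m=m|hullmask(c,rw(p,B))
    return cv2.resize(m.astype(np.float32),(640,480),interpolation=cv2.INTER_AREA)
def rockmask(c,p):
    return cv2.resize(hullmask(c,rw(p,box(-.12,.12,-.17,.17,0,.07))).astype(np.float32),(640,480),interpolation=cv2.INTER_AREA)
E
cat > f1.py <<'E'
from fit import *
from scipy.optimize import minimize
t=lambda u,v:np.array([(u+.5)/4-.5+100,(v+.5)/4-.5+150])
s=lambda u,v:np.array([(u+.5)/5-.5+210,(v+.5)/5-.5+145])
obs=[("top",t(55,515),(-.12,.17,.07)),("top",t(710,516),(-.12,-.17,.07)),("top",t(712,65),(.12,-.17,.07)),("top",t(82,62),(.12,.17,.07)),
("top",t(200,412),(-.07,.09,.08)),("top",t(262,148),(.06,.06,.105)),
("side",s(40,175),(-.12,.17,.07)),("side",s(320,530),(-.12,-.17,.07)),("side",s(703,345),(.12,-.17,.07)),("side",s(393,35),(.12,.17,.07))]
f=lambda p:np.concatenate([(proj(c,rw(p,[P]))[0]-uv) for c,uv,P in obs])
r=least_squares(f,[.57,.16,0],loss="soft_l1");print("rocker",r.x,np.round(f(r.x).reshape(-1,2),1).tolist())
for sub in("top","side"):
    g=lambda p:np.concatenate([(proj(c,rw(p,[P]))[0]-uv) for c,uv,P in obs if c==sub]); print(sub,least_squares(g,r.x,loss="soft_l1").x)
ms={"top":np.load("m_top_cast_lever_1.npy"),"side":np.load("m_side_cast_lever_0.npy")}
B=back("top",(358,258),.046);E=back("top",(443,223),.040);a0=np.arctan2(*(E-B)[1::-1])
for cs in(("top","side"),("top",),("side",)):
    g=lambda p:sum(np.abs(levermask(c,p)-ms[c]).sum() for c in cs)
    x0=np.array([B[0],B[1],a0]);sim=np.array([x0,x0+[.008,0,0],x0+[0,.008,0],x0+[0,0,.06]])
    l=minimize(g,x0,method="Nelder-Mead",options=dict(initial_simplex=sim,xatol=1e-4,fatol=.3));print("lever",cs,l.x,l.fun)
    if len(cs)==2:L=l.x
for p,m in((r.x,{"top":np.load("m_top_rocker_0.npy"),"side":np.load("m_side_rocker_0.npy")}),):
  for cs in(("top","side"),("top",),("side",)):
    g=lambda q:sum(np.abs(rockmask(c,q)-m[c]).sum() for c in cs)
    sim=np.array([p,p+[.008,0,0],p+[0,.008,0],p+[0,0,.06]])
    l=minimize(g,p,method="Nelder-Mead",options=dict(initial_simplex=sim,xatol=1e-4,fatol=.3));print("rockmask",cs,l.x,l.fun)
np.savez("poses.npz",rocker=r.x,lever=L)
for c,(x,y,w,h) in (("top",(100,150,360,145)),("side",(210,145,200,215))):
    im=read_camera(c).copy();k=4 if c=="side" else 2
    k=2 if c=="top" else 3
    im=cv2.resize(im,None,fx=k,fy=k,interpolation=cv2.INTER_CUBIC)
    def poly(P,col):
        q=np.round((proj(c,P)+.5)*k-.5).astype(int); cv2.polylines(im,[q],True,col,1)
    poly(rw(r.x,[(-.12,-.17,.07),(.12,-.17,.07),(.12,.17,.07),(-.12,.17,.07)]),(255,0,0))
    for X,Y,rad,z in((.06,.06,.01,.105),(.06,-.13,.004,.105),(-.07,.09,.021,.08)): poly(rw(r.x,cyl(X,Y,rad,z,z)),(255,0,0))
    poly(rw(r.x,box(-.076,-.064,-.047,-.017,.122,.122)[[0,2,6,4]]),(0,0,255))
    for X,rad,z in((0,.026,.046),(0,.0115,.046),(.19,.011,.04)): poly(rw(L,cyl(X,0,rad,z,z)),(0,255,0))
    cv2.imwrite(f"pics/ov_{c}.png",im[y*k:(y+h)*k,x*k:(x+w)*k,::-1])
E
python3 f1.py
```

```text
rocker [0.57282027 0.16150454 0.00783137] [[-3.6, -0.1], [1.4, 0.1], [2.5, -1.1], [-2.5, -1.0], [0.0, 0.5], [-0.2, 0.9], [-1.1, -1.7], [-0.0, 1.1], [1.7, 2.2], [-0.1, -0.8]]
top [0.57267533 0.16117741 0.00627813]
side [0.5739567  0.1638649  0.01031897]
lever ('top', 'side') [ 0.50218998 -0.17163073 -1.14905815] 234.125
lever ('top',) [ 0.50267679 -0.17204774 -1.1511476 ] 126.25
lever ('side',) [ 0.50198305 -0.17188439 -1.14848076] 103.875
rockmask ('top', 'side') [0.57369694 0.16465465 0.00260892] 986.375
rockmask ('top',) [0.57376238 0.16276991 0.00456708] 422.1875
rockmask ('side',) [ 0.57557554  0.17196716 -0.00342597] 446.75
```

View pics/ov_top.png

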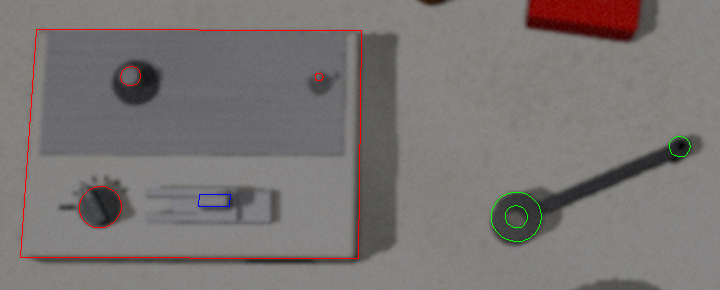

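View pics/ov_side.png

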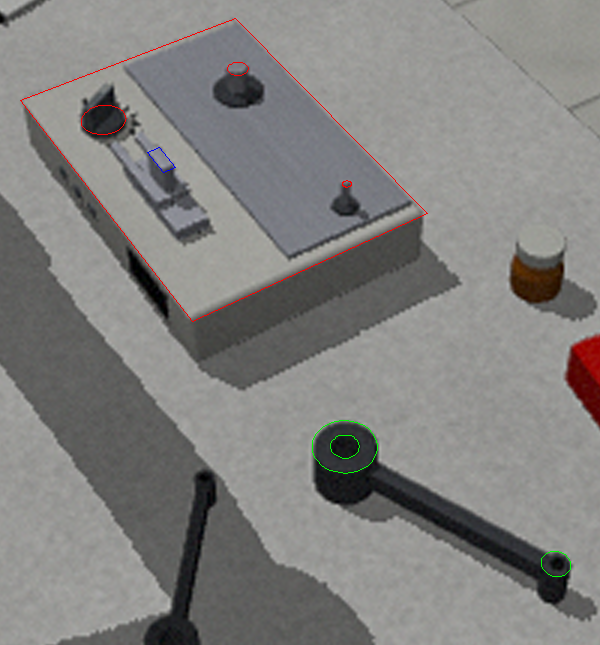

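```bash
cat >> h.py <<'E'
def mv(pos,Rt):
    s=sense(); R0=q2R(s["tool_rot"]); d=R0.inv().apply(np.array(pos)-s["ee_pos"])*1000
    w=(R0.inv()*Rt).as_rotvec(); print("t(mm)",np.round(d,1),"w",np.round(w,3),"time",round(s["time_s"],2))
def down(jaw):  # tool down, y axis (jaw) at world angle jaw
    y=np.array([np.cos(jaw),np.sin(jaw),0]);z=np.array([0,0,-1.]);x=np.cross(y,z)
    return R.from_matrix(np.c_[x,y,z])
E
python3 - <<'E'
from h import *
im=read_camera("top");crop("top",im,125,225,60,50,12,"pics/k.png")
im=read_camera("side");crop("side",im,225,165,50,60,10,"pics/ks.png")
s=sense();M=q2R(s["tool_rot"]).as_matrix();print(M.round(3).tolist())
p=np.load("poses.npz")["rocker"]
for n,P in(("kg",(-.07,.09,.103)),("tab",(-.07,-.032,.112)),("sp",(.06,.06,.105)),("pin",(.06,-.13,.105))):print(n,rw(p,[P]))
E
```

```text
[[-0.965, 0.264, -0.0], [0.264, 0.965, -0.0], [0.0, -0.0, -1.0]]
kg [[0.5021176  0.25095359 0.103     ]]
tab [[0.50307301 0.12895733 0.112     ]]
sp [[0.63234855 0.22197257 0.105     ]]
pin [[0.63383649 0.0319784  0.105     ]]
```

View pics/k.png

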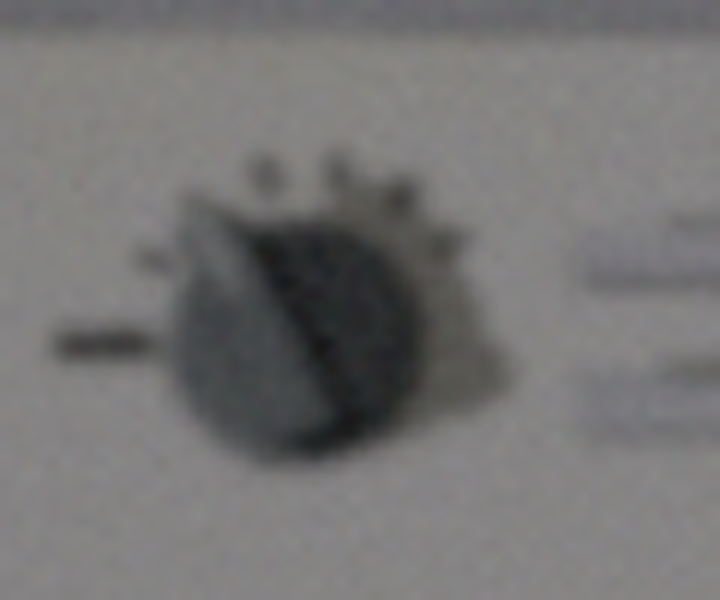

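View pics/ks.png

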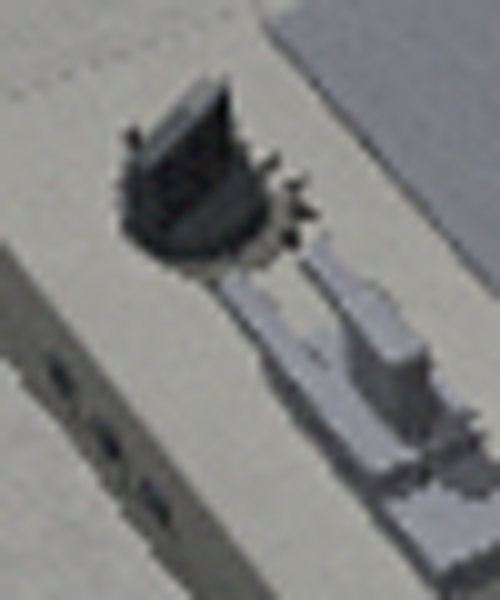

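Run:
```python
from h import *
t=lambda u,v:np.array([(u+.5)/12-.5+125,(v+.5)/12-.5+225]); s=lambda u,v:np.array([(u+.5)/10-.5+225,(v+.5)/10-.5+165])
yaw=np.load("poses.npz")["rocker"][2]
for c,a,b in(("top",t(335,400),t(240,240)),("top",t(345,410),t(188,195)),("side",s(140,160),s(215,85)),("side",s(150,180),s(225,90))):
    A=back(c,a,.106);B=back(c,b,.106);d=B-A;print(c,A,B,np.linalg.norm(d),"knob",np.arctan2(d[1],d[0])-np.pi/2-yaw)
# overlay of candidate angles at top
k=12;im=read_camera("top")[225:275,125:185];im=cv2.resize(im,None,fx=k,fy=k,interpolation=cv2.INTER_CUBIC)
im2=read_camera("side")[165:225,225:275];im2=cv2.resize(im2,None,fx=10,fy=10,interpolation=cv2.INTER_CUBIC)
p=np.load("poses.npz")["rocker"]
for a,col in((-.8,(255,0,0)),(-1.0,(0,255,0)),(-.9,(0,0,255))):
    c_,s_=np.cos(a),np.sin(a)
    P=np.array([(-.005,-.022),(.005,-.022),(.005,.016),(0,.022),(-.005,.016)])@np.array([[c_,s_],[-s_,c_]])
    W=rw(p,np.c_[P+[-.07,.09],np.full(5,.106)])
    cv2.polylines(im,[np.round((proj("top",W)-[125,225]+.5)*12).astype(int)],True,col,1)
    cv2.polylines(im2,[np.round((proj("side",W)-[225,165]+.5)*10).astype(int)],True,col,1)
cv2.imwrite("pics/ko.png",np.hstack([cv2.resize(im,(432,360)),cv2.resize(im2,(300,360))])[:,:,::-1])
```

```text
top [0.48852167 0.23782603 0.106     ] [0.51499629 0.25512487 0.106     ] 0.03162523319520716 knob -0.9998576443416664
top [0.48688191 0.23608416 0.106     ] [0.52243615 0.26418231 0.106     ] 0.04531678277267903 knob -0.9098357293839686
side [0.48532841 0.24479892 0.106     ] [0.51746004 0.26300569 0.106     ] 0.036931402764377 knob -1.063105720501311
side [0.48393559 0.23564737 0.106     ] [0.51885593 0.25953473 0.106     ] 0.042308817275638726 knob -0.9786846313649514
```

View pics/ko.png

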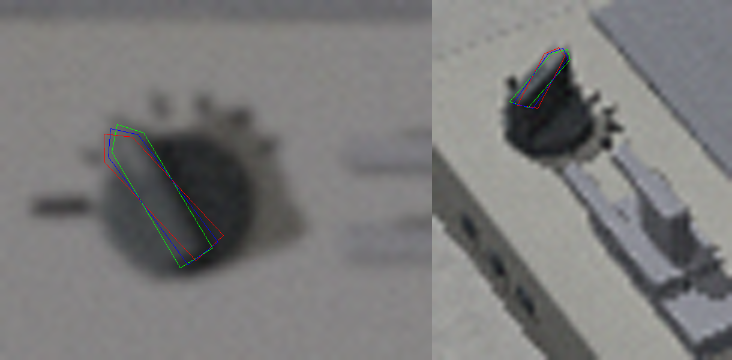

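```bash
python3 -c "
from h import *
mv([.502,.251,.16],down(.008-.97))"
```

```text
t(mm) [-418.1 -275.6   66.7] w [-0.    -0.     2.266] time 1.6
```

Call:
{"api": "arm_command", "payload": {"rows": [{"tx":-35,"ty":-23,"tz":0,"wx":0,"wy":0,"wz":0.12,"grip":0},{"tx":-70,"ty":-46,"tz":0,"wx":0,"wy":0,"wz":0.24,"grip":0},{"tx":-105,"ty":-69,"tz":0,"wx":0,"wy":0,"wz":0.36,"grip":0},{"tx":-140,"ty":-92,"tz":0,"wx":0,"wy":0,"wz":0.48,"grip":0},{"tx":-175,"ty":-115,"tz":0,"wx":0,"wy":0,"wz":0.6,"grip":0}]}}

```text
time_s: 2.02
ee_pos: [0.3101, 0.4692, 0.2269]
tool_rot: [0.0, 0.422, 0.906, 0.0]
ft_force: [0.4, -0.0, -0.3]
gripper_width: 0.063
```

```bash
python3 -c "
from h import *
mv([.502,.251,.18],down(.008-.97));s=sense();print(s['joint_positions'])"
```

```text
t(mm) [-290.5    6.6   46.9] w [ 0.00e+00 -1.00e-03  1.66e+00] time 2.02
[-0.81276942  0.32498354 -0.2720259   1.77951679  0.09906601  1.04981758
 -0.42215674]
```

Call:
{"api": "arm_command", "payload": {"rows": [{"tx":-37,"ty":1,"tz":0,"wx":0,"wy":0,"wz":0.12,"grip":0},{"tx":-74,"ty":2,"tz":0,"wx":0,"wy":0,"wz":0.24,"grip":0},{"tx":-111,"ty":2,"tz":10,"wx":0,"wy":0,"wz":0.36,"grip":0},{"tx":-148,"ty":3,"tz":20,"wx":0,"wy":0,"wz":0.48,"grip":0},{"tx":-185,"ty":4,"tz":30,"wx":0,"wy":0,"wz":0.6,"grip":0}]}}

```text
time_s: 2.43
ee_pos: [0.4333, 0.3288, 0.1972]
tool_rot: [0.0, 0.674, 0.739, 0.001]
ft_force: [-0.2, 0.3, 1.1]
gripper_width: 0.0458
```

```bash
python3 -c "
from h import *
mv([.502,.251,.18],down(.008-.97));s=sense();print(s['joint_positions'])"
```

```text
t(mm) [-83.9  61.2  17.2] w [ 1.000e-03 -2.000e-03  1.055e+00] time 2.43
[-0.62811875  0.31340111 -0.08464907  1.86015373  0.03151438  0.9673281
 -0.63388433]
```

Call:
{"api": "arm_command", "payload": {"rows": [{"tx":-20,"ty":15,"tz":4,"wx":0,"wy":0,"wz":0.12,"grip":0},{"tx":-40,"ty":30,"tz":8,"wx":0,"wy":0,"wz":0.24,"grip":0},{"tx":-60,"ty":45,"tz":12,"wx":0,"wy":0,"wz":0.36,"grip":0},{"tx":-84,"ty":61,"tz":17,"wx":0,"wy":0,"wz":0.48,"grip":0},{"tx":-84,"ty":61,"tz":17,"wx":0,"wy":0,"wz":0.6,"grip":0}]}}

```text
time_s: 2.85
ee_pos: [0.5057, 0.2442, 0.1795]
tool_rot: [0.002, 0.865, 0.501, 0.001]
ft_force: [0.2, -1.0, 0.2]
gripper_width: 0.0458
```

Call:
{"api": "arm_command", "payload": {"rows": [{"tx":0,"ty":0,"tz":0,"wx":0,"wy":0,"wz":0.12,"grip":0},{"tx":0,"ty":0,"tz":0,"wx":0,"wy":0,"wz":0.24,"grip":0},{"tx":0,"ty":0,"tz":0,"wx":0,"wy":0,"wz":0.36,"grip":0},{"tx":0,"ty":0,"tz":0,"wx":0,"wy":0,"wz":0.45,"grip":0},{"tx":0,"ty":0,"tz":0,"wx":0,"wy":0,"wz":0.45,"grip":0}]}}

```text
time_s: 3.27
ee_pos: [0.5057, 0.2443, 0.1796]
tool_rot: [0.002, 0.956, 0.294, 0.001]
ft_force: [1.2, -0.4, 0.4]
gripper_width: 0.0463
```

```bash
python3 -c "
from h import *
mv([.502,.251,.086],down(.008-.97));s=sense();print(s['joint_positions'],s['ft_force'])
a=read_camera('top');b=read_camera('side')
cv2.imwrite('pics/p1.png',np.hstack([cv2.resize(a[120:320,60:320],None,fx=1.5,fy=1.5),cv2.resize(b[60:260,140:400],None,fx=1.5,fy=1.5)])[:,:,::-1])"
```

```text
t(mm) [ 0.6 -7.9 93.6] w [ 0.004 -0.001 -0.012] time 3.27
[-0.63297053  0.36378546  0.1640973   1.84045364 -0.06768863  0.94104439
 -1.4139282 ] [ 1.20314117 -0.39429915  0.35453283]
```

View pics/p1.png

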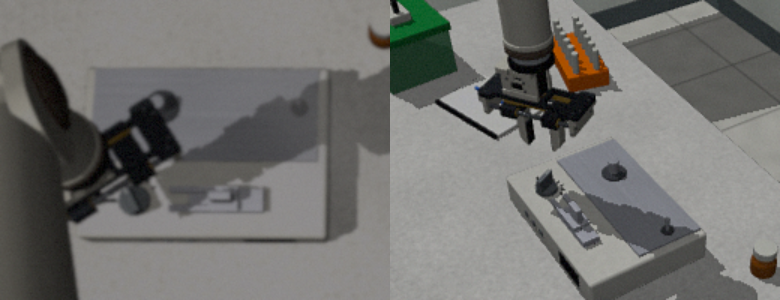

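The gripper is above the knob with the jaws straddling the bar's direction. I'll centre it and descend.

Call:
{"api": "arm_command", "payload": {"rows": [{"tx":1,"ty":-8,"tz":0,"wx":0,"wy":0,"wz":-0.01,"grip":0},{"tx":1,"ty":-8,"tz":20,"wx":0,"wy":0,"wz":-0.01,"grip":0},{"tx":1,"ty":-8,"tz":40,"wx":0,"wy":0,"wz":-0.01,"grip":0},{"tx":1,"ty":-8,"tz":52,"wx":0,"wy":0,"wz":-0.01,"grip":0},{"tx":1,"ty":-8,"tz":52,"wx":0,"wy":0,"wz":-0.01,"grip":0}]}}

```text
time_s: 3.78
ee_pos: [0.4997, 0.251, 0.1248]
tool_rot: [0.002, 0.953, 0.303, -0.001]
ft_force: [-0.1, -0.5, 0.2]
gripper_width: 0.0459
```

```bash
python3 -c "
from h import *
mv([.502,.251,.086],down(.008-.97))
a=read_camera('top');b=read_camera('side')
cv2.imwrite('pics/p2.png',np.hstack([cv2.resize(a[220:290,110:210],None,fx=4,fy=4),cv2.resize(b[140:210,200:300],None,fx=4,fy=4)])[:,:,::-1])"
```

```text
t(mm) [ 2.1  1.2 38.8] w [0.003 0.004 0.006] time 3.78
```

View pics/p2.png

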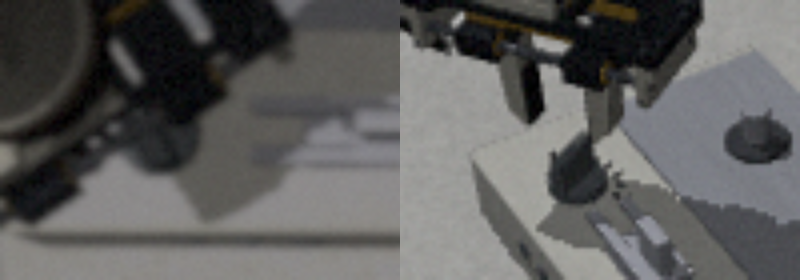

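Call:
{"api": "arm_command", "payload": {"rows": [{"tx":2,"ty":1,"tz":10,"wx":0.003,"wy":0.004,"wz":0.006,"grip":0},{"tx":2,"ty":1,"tz":20,"wx":0.003,"wy":0.004,"wz":0.006,"grip":0},{"tx":2,"ty":1,"tz":30,"wx":0.003,"wy":0.004,"wz":0.006,"grip":0},{"tx":2,"ty":1,"tz":38,"wx":0.003,"wy":0.004,"wz":0.006,"grip":0},{"tx":2,"ty":1,"tz":38,"wx":0.003,"wy":0.004,"wz":0.006,"grip":0}]}}

```text
time_s: 4.3
ee_pos: [0.5026, 0.251, 0.0872]
tool_rot: [-0.0, 0.954, 0.299, 0.0]
ft_force: [0.5, 0.4, -0.4]
gripper_width: 0.0458
```

Call:
{"api": "arm_command", "payload": {"rows": [{"grip":0.4},{"grip":0.6},{"grip":1},{"grip":1},{"grip":1}], "force": 10}}

```text
validation failed for argument at $.ro...
```

Call:
{"api": "arm_command", "payload": {"rows": [{"tx":0,"ty":0,"tz":0,"wx":0,"wy":0,"wz":0,"grip":0.4},{"tx":0,"ty":0,"tz":0,"wx":0,"wy":0,"wz":0,"grip":0.6},{"tx":0,"ty":0,"tz":0,"wx":0,"wy":0,"wz":0,"grip":1},{"tx":0,"ty":0,"tz":0,"wx":0,"wy":0,"wz":0,"grip":1},{"tx":0,"ty":0,"tz":0,"wx":0,"wy":0,"wz":0,"grip":1}], "force": 10}}

```text
time_s: 4.72
ee_pos: [0.5029, 0.2512, 0.0876]
tool_rot: [-0.0, 0.954, 0.299, 0.001]
ft_force: [-0.2, 0.1, -0.3]
gripper_width: 0.0174
```

```bash
python3 -c "
from h import *
s=sense();print(s['ft_force'],s['ft_torque'],s['gripper_width'],s['ee_pos'])
mv([.502,.251,.086],down(.008))
p=np.load('poses.npz')['rocker'];print(rw((p[0],p[1],p[2]),[(-.07,.09,.1)]))"
```

```text
[-0.17042097  0.11224046 -0.30096127] [-0.07618145  0.07928024 -0.00755192] 0.017375721338513228 [0.50291183 0.25121416 0.08762252]
t(mm) [-0.9 -0.3  1.6] w [ 0.001 -0.001 -0.971] time 4.72
[[0.5021176  0.25095359 0.1       ]]
```

Still closing, so I'll give it more time.

Call:
{"api": "arm_command", "payload": {"rows": [{"tx":0,"ty":0,"tz":0,"wx":0,"wy":0,"wz":0,"grip":1},{"tx":0,"ty":0,"tz":0,"wx":0,"wy":0,"wz":0,"grip":1},{"tx":0,"ty":0,"tz":0,"wx":0,"wy":0,"wz":0,"grip":1},{"tx":0,"ty":0,"tz":0,"wx":0,"wy":0,"wz":0,"grip":1},{"tx":0,"ty":0,"tz":0,"wx":0,"wy":0,"wz":0,"grip":1}], "force": 10}}

```text
time_s: 5.13
ee_pos: [0.5021, 0.2518, 0.0877]
tool_rot: [-0.001, 0.954, 0.3, 0.0]
ft_force: [-5.2, 1.8, 4.4]
gripper_width: 0.0101
```

```bash
python3 -c "
from h import *
s=sense();print(s['ft_force'],s['ft_torque'],s['gripper_width'],s['ee_pos'])
mv([.5025,.251,.0875],down(.008))"
```

```text
[-5.17738532  1.84847665  4.42510794] [0.36109234 1.16205211 0.00675952] 0.010130483516290447 [0.5020886  0.25177595 0.08770667]
t(mm) [-0.1  0.9  0.2] w [-0.    -0.001 -0.97 ] time 5.13
```

Call:
{"api": "arm_command", "payload": {"rows": [{"tx":0,"ty":0,"tz":0,"wx":0,"wy":0,"wz":-0.1,"grip":1},{"tx":0,"ty":0,"tz":0,"wx":0,"wy":0,"wz":-0.2,"grip":1},{"tx":0,"ty":0,"tz":0,"wx":0,"wy":0,"wz":-0.3,"grip":1},{"tx":0,"ty":0,"tz":0,"wx":0,"wy":0,"wz":-0.4,"grip":1},{"tx":0,"ty":0,"tz":0,"wx":0,"wy":0,"wz":-0.5,"grip":1}]}}

```text
time_s: 5.55
ee_pos: [0.5021, 0.2517, 0.0877]
tool_rot: [-0.0, 0.849, 0.528, 0.0]
ft_force: [-3.2, 0.5, 1.5]
gripper_width: 0.01
```

```bash
python3 -c "
from h import *
s=sense();print(s['ft_force'],s['ft_torque'],s['gripper_width'],s['ee_pos'])
mv([.502,.2515,.0875],down(.008))"
```

```text
[-3.23323875  0.53049942  1.45256448] [ 0.13762866  0.72021558 -0.03750854] 0.009970271269240397 [0.50207184 0.25173527 0.08770022]
t(mm) [-0.2  0.   0.2] w [ 0.    -0.001 -0.465] time 5.55
```

Call:
{"api": "arm_command", "payload": {"rows": [{"tx":0,"ty":0,"tz":0,"wx":0,"wy":0,"wz":-0.1,"grip":1},{"tx":0,"ty":0,"tz":0,"wx":0,"wy":0,"wz":-0.2,"grip":1},{"tx":0,"ty":0,"tz":0,"wx":0,"wy":0,"wz":-0.3,"grip":1},{"tx":0,"ty":0,"tz":0,"wx":0,"wy":0,"wz":-0.4,"grip":1},{"tx":0,"ty":0,"tz":0,"wx":0,"wy":0,"wz":-0.467,"grip":1}]}}

```text
time_s: 5.97
ee_pos: [0.5022, 0.2517, 0.0877]
tool_rot: [-0.0, 0.702, 0.712, 0.001]
ft_force: [-2.7, 1.0, 1.3]
gripper_width: 0.01
```

```bash
python3 -c "
from h import *
s=sense();print(s['ft_force'],s['ft_torque'],s['gripper_width'],s['ee_pos'])
mv([.502,.2515,.0875],down(.006))
b=read_camera('side')
cv2.imwrite('pics/p3.png',cv2.resize(b[140:210,200:300],None,fx=6,fy=6)[:,:,::-1])"
```

```text
[-2.74245521  1.01498926  1.29077004] [ 0.18571498  0.62244686 -0.05519408] 0.01003405922724693 [0.50215465 0.25172438 0.08769708]
t(mm) [-0.2 -0.2  0.2] w [ 0.    -0.001  0.009] time 5.97
```

View pics/p3.png

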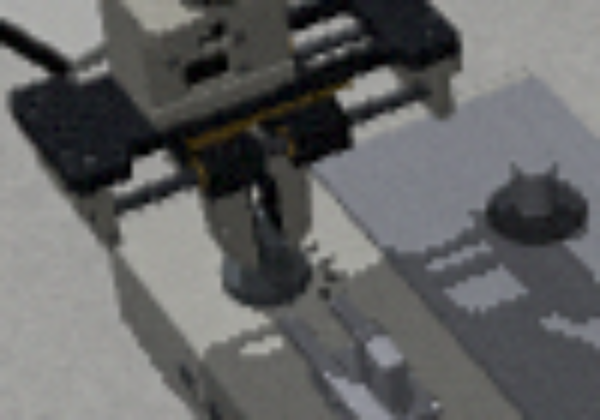

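Call:
{"api": "arm_command", "payload": {"rows": [{"tx":0,"ty":0,"tz":0,"wx":0,"wy":0,"wz":0.009,"grip":1},{"tx":0,"ty":0,"tz":0,"wx":0,"wy":0,"wz":0.009,"grip":1},{"tx":0,"ty":0,"tz":0,"wx":0,"wy":0,"wz":0.009,"grip":0.2},{"tx":0,"ty":0,"tz":0,"wx":0,"wy":0,"wz":0.009,"grip":0.2},{"tx":0,"ty":0,"tz":0,"wx":0,"wy":0,"wz":0.009,"grip":0.2}]}}

```text
time_s: 6.43
ee_pos: [0.503, 0.2512, 0.0878]
tool_rot: [0.0, 0.705, 0.709, 0.001]
ft_force: [-0.4, 0.3, 0.1]
gripper_width: 0.0251
```

Call:
{"api": "arm_command", "payload": {"rows": [{"tx":0,"ty":0,"tz":-10,"wx":0,"wy":0,"wz":0,"grip":0.1},{"tx":0,"ty":0,"tz":-30,"wx":0,"wy":0,"wz":0,"grip":0.1},{"tx":0,"ty":0,"tz":-60,"wx":0,"wy":0,"wz":0,"grip":0.1},{"tx":40,"ty":0,"tz":-80,"wx":0,"wy":0,"wz":0,"grip":0.1},{"tx":80,"ty":0,"tz":-80,"wx":0,"wy":0,"wz":0,"grip":0.1}]}}

```text
time_s: 6.85
ee_pos: [0.5071, 0.3284, 0.1736]
tool_rot: [0.002, 0.708, 0.707, 0.005]
ft_force: [0.6, 1.5, 0.8]
gripper_width: 0.0413
```

```bash
python3 -c "
from h import *
s=sense();print(s['ft_force'],s['gripper_width'],s['ee_pos'])
mv([.503,.1295,.14],down(.008))
a=read_camera('top');b=read_camera('side')
cv2.imwrite('pics/p4.png',np.hstack([cv2.resize(a[220:290,110:210],None,fx=4,fy=4),cv2.resize(b[150:220,210:310],None,fx=4,fy=4)])[:,:,::-1])"
```

```text
[0.61651618 1.48681723 0.80440639] 0.04134660821688949 [0.50711938 0.32836175 0.17356956]
t(mm) [-199.    -4.2   32.9] w [ 0.01  -0.003 -0.009] time 6.85
```

View pics/p4.png

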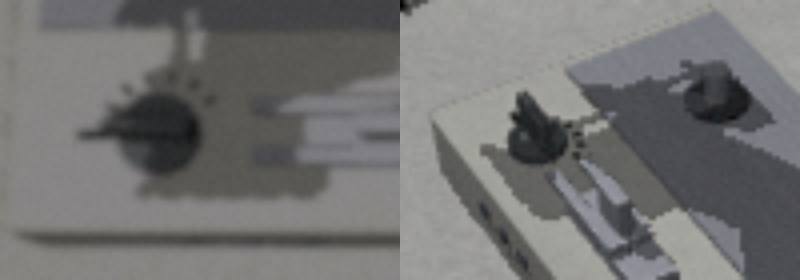

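The knob bar now lies along the off mark, seen in the top crop at (80–200,132). Next is the lock tab.

Call:
{"api": "arm_command", "payload": {"rows": [{"tx":-38,"ty":-4,"tz":0,"wx":0.01,"wy":0,"wz":-0.009,"grip":0.1},{"tx":-78,"ty":-4,"tz":0,"wx":0.01,"wy":0,"wz":-0.009,"grip":0.1},{"tx":-118,"ty":-4,"tz":5,"wx":0.01,"wy":0,"wz":-0.009,"grip":0.1},{"tx":-158,"ty":-4,"tz":10,"wx":0.01,"wy":0,"wz":-0.009,"grip":0.1},{"tx":-192,"ty":-4,"tz":20,"wx":0.01,"wy":0,"wz":-0.009,"grip":0.1}]}}

```text
time_s: 7.37
ee_pos: [0.5014, 0.1449, 0.1505]
tool_rot: [-0.004, 0.699, 0.715, 0.003]
ft_force: [0.6, -0.4, 0.0]
gripper_width: 0.0412
```

```bash
python3 -c "
from h import *
s=sense();print(s['ft_force'],s['gripper_width'],s['ee_pos'])
mv([.503,.1295,.096],down(.007))"
```

```text
[ 0.58983424 -0.35633964  0.04101111] 0.04119428805964306 [0.50144255 0.14485205 0.1504763 ]
t(mm) [-15.9   1.3  54.3] w [-0.002 -0.009  0.016] time 7.37
```

Call:
{"api": "arm_command", "payload": {"rows": [{"tx":-16,"ty":1.3,"tz":5,"wx":-0.002,"wy":-0.009,"wz":0.016,"grip":0.1},{"tx":-16,"ty":1.3,"tz":15,"wx":-0.002,"wy":-0.009,"wz":0.016,"grip":0.1},{"tx":-16,"ty":1.3,"tz":15,"wx":-0.002,"wy":-0.009,"wz":0.016,"grip":0.1},{"tx":-16,"ty":1.3,"tz":15,"wx":-0.002,"wy":-0.009,"wz":0.016,"grip":0.1},{"tx":-16,"ty":1.3,"tz":15,"wx":-0.002,"wy":-0.009,"wz":0.016,"grip":0.1}]}}

```text
time_s: 7.78
ee_pos: [0.5032, 0.1314, 0.1357]
tool_rot: [-0.0, 0.704, 0.71, 0.001]
ft_force: [0.2, -0.2, -0.5]
gripper_width: 0.0414
```

```bash
python3 -c "
from h import *
s=sense();print(s['ft_force'],s['gripper_width'],s['ee_pos'])
mv([.503,.1295,.097],down(.007))
b=read_camera('side')
cv2.imwrite('pics/p5.png',cv2.resize(b[150:240,210:310],None,fx=6,fy=6)[:,:,::-1])"
```

```text
[ 0.16164616 -0.1908696  -0.49067164] 0.041413682415923025 [0.50323338 0.13141558 0.13573225]
t(mm) [-2.  -0.3 38.7] w [ 0.001 -0.001  0.002] time 7.78
```

View pics/p5.png

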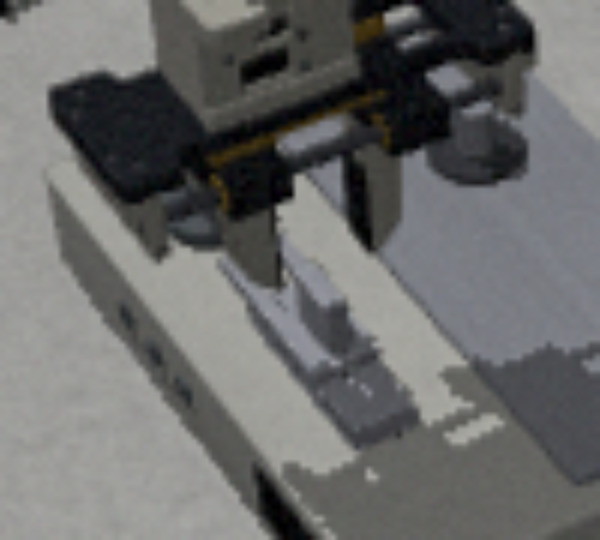

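Call:
{"api": "arm_command", "payload": {"rows": [{"tx":-2,"ty":0,"tz":10,"wx":0,"wy":0,"wz":0,"grip":0.1},{"tx":-2,"ty":0,"tz":20,"wx":0,"wy":0,"wz":0,"grip":0.1},{"tx":-2,"ty":0,"tz":30,"wx":0,"wy":0,"wz":0,"grip":0.1},{"tx":-2,"ty":0,"tz":38,"wx":0,"wy":0,"wz":0,"grip":0.1},{"tx":-2,"ty":0,"tz":38,"wx":0,"wy":0,"wz":0,"grip":0.1}]}}

```text
time_s: 8.25
ee_pos: [0.5015, 0.1289, 0.0953]
tool_rot: [-0.001, 0.704, 0.711, -0.001]
ft_force: [-0.5, 0.2, -0.6]
gripper_width: 0.0413
```

Call:
{"api": "arm_command", "payload": {"rows": [{"tx":0,"ty":0,"tz":0,"wx":0,"wy":0,"wz":0,"grip":1},{"tx":0,"ty":0,"tz":0,"wx":0,"wy":0,"wz":0,"grip":1},{"tx":0,"ty":0,"tz":0,"wx":0,"wy":0,"wz":0,"grip":1},{"tx":0,"ty":0,"tz":0,"wx":0,"wy":0,"wz":0,"grip":1},{"tx":0,"ty":0,"tz":0,"wx":0,"wy":0,"wz":0,"grip":1}], "force": 15}}

```text
time_s: 8.67
ee_pos: [0.5025, 0.129, 0.0958]
tool_rot: [-0.0, 0.704, 0.711, -0.0]
ft_force: [11.6, -0.1, -8.3]
gripper_width: 0.0126
```

Call:
{"api": "arm_command", "payload": {"rows": [{"tx":0,"ty":0,"tz":0,"wx":0,"wy":0,"wz":0,"grip":1},{"tx":0,"ty":0,"tz":0,"wx":0,"wy":0,"wz":0,"grip":1},{"tx":0,"ty":0,"tz":0,"wx":0,"wy":0,"wz":0,"grip":1},{"tx":0,"ty":0,"tz":0,"wx":0,"wy":0,"wz":0,"grip":1},{"tx":0,"ty":0,"tz":0,"wx":0,"wy":0,"wz":0,"grip":1}], "force": 15}}

```text
time_s: 9.08
ee_pos: [0.5029, 0.129, 0.0959]
tool_rot: [-0.0, 0.704, 0.711, 0.0]
ft_force: [3.7, -0.5, -5.4]
gripper_width: 0.012
```

```bash
python3 -c "
from h import *
s=sense();print(s['ft_force'],s['ft_torque'],s['gripper_width'],s['ee_pos'])
mv([.503,.1295,.097],down(.007))
b=read_camera('side')
cv2.imwrite('pics/p6.png',cv2.resize(b[150:240,210:310],None,fx=6,fy=6)[:,:,::-1])"
```

```text
[ 3.71703865 -0.45673226 -5.44415811] [-0.02300877 -0.76027027 -0.02216049] 0.011950265365300028 [0.50294914 0.12904158 0.09586648]
t(mm) [ 0.5  0.1 -1.1] w [-0.    -0.001  0.003] time 9.08
```

View pics/p6.png

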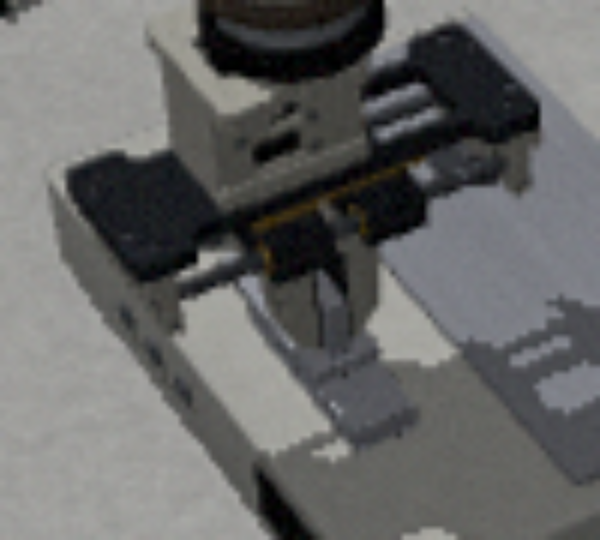

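Call:
{"api": "arm_command", "payload": {"rows": [{"tx":8,"ty":0.3,"tz":0,"wx":0,"wy":0,"wz":0,"grip":1},{"tx":20,"ty":0.3,"tz":0,"wx":0,"wy":0,"wz":0,"grip":1},{"tx":32,"ty":0.3,"tz":0,"wx":0,"wy":0,"wz":0,"grip":1},{"tx":42,"ty":0.3,"tz":0,"wx":0,"wy":0,"wz":0,"grip":1},{"tx":46,"ty":0.3,"tz":0,"wx":0,"wy":0,"wz":0,"grip":1}]}}

```text
time_s: 9.55
ee_pos: [0.5026, 0.1781, 0.0959]
tool_rot: [-0.0, 0.703, 0.712, 0.001]
ft_force: [2.2, -0.9, -2.9]
gripper_width: 0.0121
```

```bash
python3 -c "
from h import *
s=sense();print(s['ft_force'],s['ft_torque'],s['gripper_width'],s['ee_pos'])
mv([.503,.202,.097],down(.007))"
```

```text
[ 2.17814468 -0.94581373 -2.86369912] [-0.48968933 -0.43719939 -0.19496149] 0.012125944008436144 [0.50261725 0.17808294 0.09586004]
t(mm) [23.9  0.7 -1.1] w [ 0.    -0.002  0.006] time 9.55
```

Call:
{"api": "arm_command", "payload": {"rows": [{"tx":6,"ty":0,"tz":0,"wx":0,"wy":0,"wz":0.003,"grip":1},{"tx":12,"ty":0,"tz":0,"wx":0,"wy":0,"wz":0.005,"grip":1},{"tx":18,"ty":0,"tz":0,"wx":0,"wy":0,"wz":0.005,"grip":1},{"tx":22,"ty":0,"tz":0,"wx":0,"wy":0,"wz":0.005,"grip":1},{"tx":24,"ty":0,"tz":0,"wx":0,"wy":0,"wz":0.005,"grip":1}]}}

```text
time_s: 9.97
ee_pos: [0.5024, 0.2012, 0.0959]
tool_rot: [0.0, 0.704, 0.71, -0.0]
ft_force: [2.6, -8.5, -0.0]
gripper_width: 0.0119
```

```bash
python3 -c "
from h import *
s=sense();print(s['ft_force'],s['ft_torque'],s['gripper_width'],s['ee_pos'])
mv([.503,.202,.097],down(.007))"
```

```text
[ 2.59166302 -8.52075363 -0.04451255] [-1.75335391 -0.56088912 -0.05450073] 0.011944415480106768 [0.50244316 0.20120432 0.09585954]
t(mm) [ 0.8  0.6 -1.1] w [0. 0. 0.] time 9.97
```

At the stop: 8.5 N of resistance after 72.2 mm of travel. One small extra push to be sure, then release.

Call:
{"api": "arm_command", "payload": {"rows": [{"tx":1,"ty":0,"tz":0,"wx":0,"wy":0,"wz":0,"grip":1},{"tx":1.5,"ty":0,"tz":0,"wx":0,"wy":0,"wz":0,"grip":1},{"tx":1.5,"ty":0,"tz":0,"wx":0,"wy":0,"wz":0,"grip":1},{"tx":1.5,"ty":0,"tz":0,"wx":0,"wy":0,"wz":0,"grip":1},{"tx":1.5,"ty":0,"tz":0,"wx":0,"wy":0,"wz":0,"grip":1}]}}

```text
time_s: 10.38
ee_pos: [0.5024, 0.2012, 0.0958]
tool_rot: [0.0, 0.705, 0.709, -0.001]
ft_force: [2.3, -4.5, -1.7]
gripper_width: 0.012
```

Call:
{"api": "arm_command", "payload": {"rows": [{"tx":0,"ty":0,"tz":0,"wx":0,"wy":0,"wz":0,"grip":0.1},{"tx":0,"ty":0,"tz":0,"wx":0,"wy":0,"wz":0,"grip":0.1},{"tx":0,"ty":0,"tz":0,"wx":0,"wy":0,"wz":0,"grip":0.1},{"tx":0,"ty":0,"tz":-20,"wx":0,"wy":0,"wz":0,"grip":0.1},{"tx":0,"ty":0,"tz":-50,"wx":0,"wy":0,"wz":0,"grip":0.1}]}}

```text
time_s: 10.8
ee_pos: [0.4995, 0.201, 0.1437]
tool_rot: [-0.001, 0.705, 0.71, -0.004]
ft_force: [-0.0, 0.5, -0.4]
gripper_width: 0.039
```

Call:
{"api": "arm_command", "payload": {"rows": [{"tx":-20,"ty":0,"tz":-40,"wx":0,"wy":0,"wz":0,"grip":0},{"tx":-55,"ty":0,"tz":-60,"wx":0,"wy":0,"wz":0,"grip":-0.1},{"tx":-95,"ty":0,"tz":-60,"wx":0,"wy":0,"wz":0,"grip":-0.1},{"tx":-135,"ty":0,"tz":-60,"wx":0,"wy":0,"wz":0,"grip":-0.1},{"tx":-175,"ty":0,"tz":-60,"wx":0,"wy":0,"wz":0,"grip":-0.1}]}}

```text
time_s: 11.22
ee_pos: [0.5013, 0.0256, 0.2055]
tool_rot: [-0.001, 0.704, 0.71, -0.003]
ft_force: [1.0, -0.5, 0.4]
gripper_width: 0.0504
```

Run:
```python
from h import *
from fit import levermask
from scipy.optimize import minimize
s=sense();print(s['ft_force'],s['gripper_width'],s['ee_pos'],s['joint_positions'])
a=read_camera('top');b=read_camera('side')
cv2.imwrite('pics/p7.png',np.hstack([cv2.resize(a[220:290,110:210],None,fx=4,fy=4,interpolation=2),cv2.resize(b[150:220,210:310],None,fx=4,fy=4,interpolation=2)])[:,:,::-1])
cv2.imwrite('pics/p7b.png',b[:,:,::-1])
L=np.load("poses.npz")["lever"];P=rw(L,[(.052,0,.027)])[0];print("balance",P,"arm dir",L[2])
for k in(0,1): mv([P[0],P[1],.1],down(L[2]+np.pi/2+k*np.pi))
```

```text
[ 1.00733226 -0.50303989  0.39389609] 0.05038199089634047 [0.50129335 0.02557532 0.20545867] [-1.17293622e-01  2.33366138e-01  1.26971646e-02  1.94664525e+00
 -6.27892425e-04  9.66916875e-01 -9.55358247e-02]
balance [ 0.52347602 -0.21907442  0.027     ] arm dir -1.1490581473265435
t(mm) [-236.9   23.8  106.3] w [-0.008  0.005 -0.425] time 11.32
t(mm) [-236.9   23.8  106.3] w [0.007 0.011 2.717] time 11.32
```

View pics/p7.png

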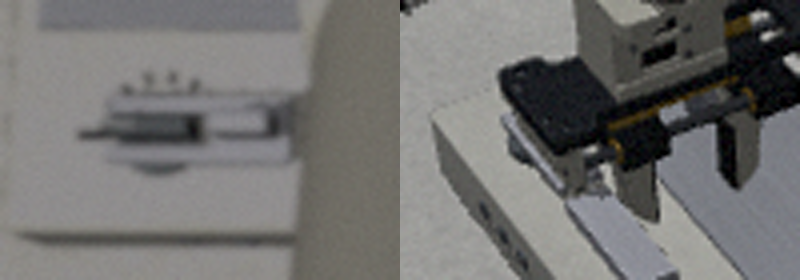

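The lock is home, with prongs on both sides of the bar and the bar still on the off mark. Now the lever's balance point, jaws across the arm.

Call:
{"api": "arm_command", "payload": {"rows": [{"tx":-40,"ty":4,"tz":0,"wx":0,"wy":0,"wz":-0.085,"grip":-0.1},{"tx":-80,"ty":8,"tz":0,"wx":0,"wy":0,"wz":-0.17,"grip":-0.1},{"tx":-120,"ty":12,"tz":0,"wx":0,"wy":0,"wz":-0.255,"grip":-0.1},{"tx":-160,"ty":16,"tz":20,"wx":0,"wy":0,"wz":-0.34,"grip":-0.1},{"tx":-195,"ty":20,"tz":50,"wx":0,"wy":0,"wz":-0.425,"grip":-0.1}]}}

```text
time_s: 11.73
ee_pos: [0.5219, -0.1711, 0.1649]
tool_rot: [0.002, 0.542, 0.841, -0.004]
ft_force: [0.8, -0.6, 0.0]
gripper_width: 0.0505
```

```bash
python3 -c "
from h import *
L=np.load('poses.npz')['lever'];P=rw(L,[(.052,0,.027)])[0]
mv([P[0],P[1],.075],down(L[2]+np.pi/2))"
```

```text
t(mm) [-43.7 -18.1  90.3] w [-0.003  0.008  0.004] time 11.73
```

Call:
{"api": "arm_command", "payload": {"rows": [{"tx":-20,"ty":-9,"tz":15,"wx":-0.003,"wy":0.008,"wz":0.004,"grip":-0.1},{"tx":-43.7,"ty":-18,"tz":30,"wx":-0.003,"wy":0.008,"wz":0.004,"grip":-0.1},{"tx":-43.7,"ty":-18,"tz":60,"wx":-0.003,"wy":0.008,"wz":0.004,"grip":-0.1},{"tx":-43.7,"ty":-18,"tz":90,"wx":-0.003,"wy":0.008,"wz":0.004,"grip":-0.1},{"tx":-43.7,"ty":-18,"tz":90,"wx":-0.003,"wy":0.008,"wz":0.004,"grip":-0.1}]}}

```text
time_s: 12.15
ee_pos: [0.5196, -0.2169, 0.0699]
tool_rot: [-0.005, 0.543, 0.839, -0.001]
ft_force: [-0.8, 0.6, -0.4]
gripper_width: 0.0502
```

```bash
python3 -c "
from h import *
L=np.load('poses.npz')['lever'];P=rw(L,[(.052,0,.027)])[0]
mv([P[0],P[1],.009],down(L[2]+np.pi/2))
a=read_camera('top');b=read_camera('side')
cv2.imwrite('pics/p8.png',np.hstack([cv2.resize(a[200:290,320:460],None,fx=2.8,fy=2.8,interpolation=2),cv2.resize(b[260:350,290:430],None,fx=2.8,fy=2.8,interpolation=2)])[:,:,::-1])"
```

```text
t(mm) [-4.   3.  60.8] w [-0.007 -0.008 -0.   ] time 12.15
```

View pics/p8.png

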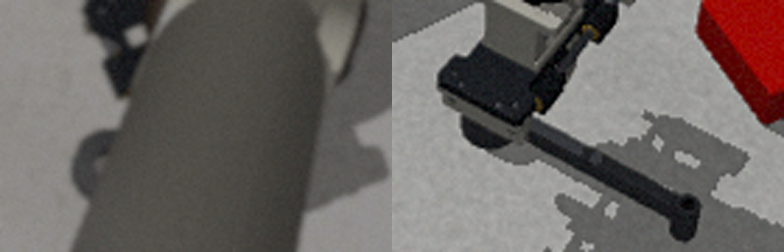

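Call:
{"api": "arm_command", "payload": {"rows": [{"tx":-4,"ty":3,"tz":15,"wx":-0.007,"wy":-0.008,"wz":0,"grip":-0.1},{"tx":-4,"ty":3,"tz":30,"wx":-0.007,"wy":-0.008,"wz":0,"grip":-0.1},{"tx":-4,"ty":3,"tz":45,"wx":-0.007,"wy":-0.008,"wz":0,"grip":-0.1},{"tx":-4,"ty":3,"tz":57,"wx":-0.007,"wy":-0.008,"wz":0,"grip":-0.1},{"tx":-4,"ty":3,"tz":60,"wx":-0.007,"wy":-0.008,"wz":0,"grip":-0.1}]}}

```text
time_s: 12.67
ee_pos: [0.5276, -0.219, 0.0146]
tool_rot: [0.003, 0.542, 0.84, 0.001]
ft_force: [-0.4, 0.2, -0.1]
gripper_width: 0.0503
```

```bash
python3 -c "
from h import *
L=np.load('poses.npz')['lever'];P=rw(L,[(.052,0,.027)])[0]
mv([P[0],P[1],.009],down(L[2]+np.pi/2));print(sense()['ft_force'])"
```

```text
t(mm) [ 1.7 -3.8  5.6] w [0.005 0.005 0.002] time 12.67
[-0.36499203  0.20389406 -0.11385866]
```

Call:
{"api": "arm_command", "payload": {"rows": [{"tx":1.7,"ty":-3.8,"tz":5.5,"wx":0.005,"wy":0.005,"wz":0.002,"grip":-0.1},{"tx":1.7,"ty":-3.8,"tz":5.5,"wx":0.005,"wy":0.005,"wz":0.002,"grip":-0.1},{"tx":1.7,"ty":-3.8,"tz":5.5,"wx":0.005,"wy":0.005,"wz":0.002,"grip":0.2},{"tx":1.7,"ty":-3.8,"tz":5.5,"wx":0.005,"wy":0.005,"wz":0.002,"grip":0.4},{"tx":1.7,"ty":-3.8,"tz":5.5,"wx":0.005,"wy":0.005,"wz":0.002,"grip":0.5}]}}

```text
time_s: 13.08
ee_pos: [0.5241, -0.2193, 0.0099]
tool_rot: [0.001, 0.543, 0.84, 0.0]
ft_force: [-0.6, -0.3, -0.2]
gripper_width: 0.0351
```

```bash
python3 -c "
from h import *
L=np.load('poses.npz')['lever'];P=rw(L,[(.052,0,.027)])[0]
mv([P[0],P[1],.009],down(L[2]+np.pi/2));print(sense()['ft_force'])"
```

```text
t(mm) [ 0.4 -0.5  0.9] w [0.001 0.001 0.   ] time 13.08
[-0.56688358 -0.25686422 -0.21723159]
```

Call:
{"api": "arm_command", "payload": {"rows": [{"tx":0.4,"ty":-0.5,"tz":1.5,"wx":0,"wy":0,"wz":0,"grip":0.7},{"tx":0.4,"ty":-0.5,"tz":1.5,"wx":0,"wy":0,"wz":0,"grip":1},{"tx":0.4,"ty":-0.5,"tz":1.5,"wx":0,"wy":0,"wz":0,"grip":1},{"tx":0.4,"ty":-0.5,"tz":1.5,"wx":0,"wy":0,"wz":0,"grip":1},{"tx":0.4,"ty":-0.5,"tz":1.5,"wx":0,"wy":0,"wz":0,"grip":1}], "force": 45}}

```text
time_s: 13.5
ee_pos: [0.5231, -0.2194, 0.0085]
tool_rot: [0.0, 0.543, 0.839, 0.0]
ft_force: [-2.9, -0.1, 2.4]
gripper_width: 0.0138
```

Call:
{"api": "arm_command", "payload": {"rows": [{"tx":0,"ty":0,"tz":0,"wx":0,"wy":0,"wz":0,"grip":1},{"tx":0,"ty":0,"tz":0,"wx":0,"wy":0,"wz":0,"grip":1},{"tx":0,"ty":0,"tz":0,"wx":0,"wy":0,"wz":0,"grip":1},{"tx":0,"ty":0,"tz":0,"wx":0,"wy":0,"wz":0,"grip":1},{"tx":0,"ty":0,"tz":0,"wx":0,"wy":0,"wz":0,"grip":1}], "force": 45}}

```text
time_s: 13.92
ee_pos: [0.5231, -0.2194, 0.0085]
tool_rot: [0.0, 0.543, 0.839, 0.0]
ft_force: [-0.6, 0.1, 1.8]
gripper_width: 0.0135
```

```bash
python3 -c "
from h import *
s=sense();print(s['ft_force'],s['ft_torque'],s['gripper_width'],s['ee_pos'],q2R(s['tool_rot']).as_matrix().round(4).tolist())"
```

```text
[-0.55794232  0.06584636  1.84760778] [-0.07962364  0.25876271 -0.06620046] 0.013456013939355664 [ 0.52308737 -0.21939859  0.00847674] [[-0.4093, 0.9124, 0.0007], [0.9124, 0.4093, -0.0001], [-0.0004, 0.0005, -1.0]]
```

Gripped, 13.5 mm across. I'll lift a little and check that it's level.

Call:
{"api": "arm_command", "payload": {"rows": [{"tx":0,"ty":0,"tz":-5,"wx":0,"wy":0,"wz":0,"grip":1},{"tx":0,"ty":0,"tz":-12,"wx":0,"wy":0,"wz":0,"grip":1},{"tx":0,"ty":0,"tz":-25,"wx":0,"wy":0,"wz":0,"grip":1},{"tx":0,"ty":0,"tz":-40,"wx":0,"wy":0,"wz":0,"grip":1},{"tx":0,"ty":0,"tz":-50,"wx":0,"wy":0,"wz":0,"grip":1}]}}

```text
time_s: 14.33
ee_pos: [0.5235, -0.2195, 0.0602]
tool_rot: [0.001, 0.543, 0.839, 0.0]
ft_force: [0.6, -0.5, -5.0]
gripper_width: 0.0137
```

Call:
{"api": "arm_command", "payload": {"rows": [{"tx":0,"ty":0,"tz":0,"wx":0,"wy":0,"wz":0,"grip":1},{"tx":0,"ty":0,"tz":-20,"wx":0,"wy":0,"wz":0,"grip":1},{"tx":0,"ty":0,"tz":-50,"wx":0,"wy":0,"wz":0,"grip":1},{"tx":0,"ty":0,"tz":-80,"wx":0,"wy":0,"wz":0,"grip":1},{"tx":0,"ty":0,"tz":-105,"wx":0,"wy":0,"wz":0,"grip":1}]}}

```text
time_s: 14.75
ee_pos: [0.5232, -0.2194, 0.1669]
tool_rot: [0.001, 0.543, 0.839, 0.0]
ft_force: [1.5, -1.2, -4.8]
gripper_width: 0.0138
```

Run:
```python
from h import *
s=sense();print(s['ft_force'],s['ft_torque'],s['gripper_width'],s['ee_pos'])
b=read_camera('side');cv2.imwrite('pics/p9.png',cv2.resize(b[170:370,240:460],None,fx=3,fy=3)[:,:,::-1])
p=np.load("poses.npz")["rocker"];B=rw(p,[(.06,.008,.1)])[0]
mv([B[0],B[1],.19],down(.007))
```

```text
[ 1.54274688 -1.18697578 -4.82085518] [-0.10289282 -0.08793742  0.00177414] 0.013793612899389579 [ 0.52324982 -0.21936843  0.16688549]
t(mm) [312.8 257.1 -18.1] w [0.009 0.005 0.415] time 14.8
```

View pics/p9.png

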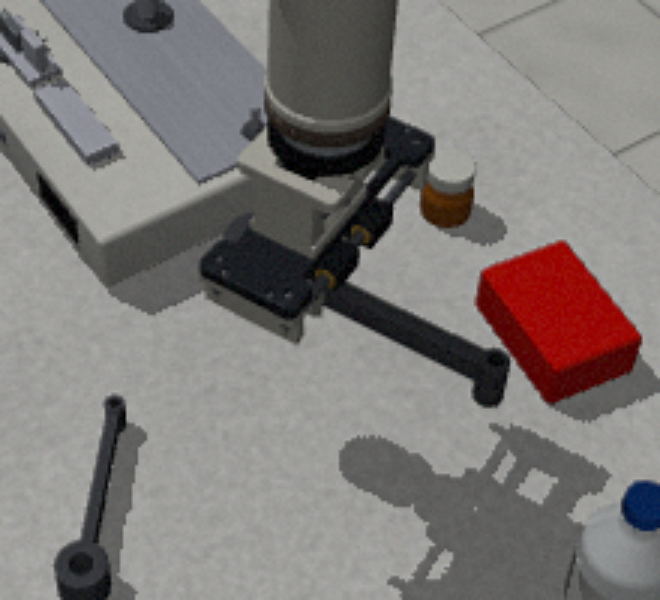

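Lifted cleanly, with a load of about 5 N and no visible droop. Now the carry over to the rocker.

Call:
{"api": "arm_command", "payload": {"rows": [{"tx":10,"ty":8,"tz":-2,"wx":0,"wy":0,"wz":0.02,"grip":1},{"tx":30,"ty":25,"tz":-6,"wx":0,"wy":0,"wz":0.05,"grip":1},{"tx":55,"ty":45,"tz":-10,"wx":0,"wy":0,"wz":0.09,"grip":1},{"tx":80,"ty":66,"tz":-14,"wx":0,"wy":0,"wz":0.13,"grip":1},{"tx":105,"ty":86,"tz":-18,"wx":0,"wy":0,"wz":0.17,"grip":1}]}}

```text
time_s: 15.22
ee_pos: [0.5614, -0.0882, 0.1895]
tool_rot: [0.004, 0.614, 0.789, 0.002]
ft_force: [-0.5, -0.4, -5.0]
gripper_width: 0.0135
```

Run:
```python
from h import *
p=np.load("poses.npz")["rocker"];B=rw(p,[(.06,.008,.1)])[0]
mv([B[0],B[1],.19],down(.007))
```

```text
t(mm) [232.7 132.8  -0.6] w [0.009 0.004 0.242] time 15.22
```

Call:
{"api": "arm_command", "payload": {"rows": [{"tx":25,"ty":14,"tz":0,"wx":0.003,"wy":0,"wz":0.03,"grip":1},{"tx":50,"ty":28,"tz":0,"wx":0.006,"wy":0,"wz":0.06,"grip":1},{"tx":75,"ty":43,"tz":0,"wx":0.009,"wy":0.004,"wz":0.09,"grip":1},{"tx":100,"ty":57,"tz":0,"wx":0.009,"wy":0.004,"wz":0.12,"grip":1},{"tx":125,"ty":71,"tz":0,"wx":0.009,"wy":0.004,"wz":0.15,"grip":1}]}}

```text
time_s: 15.63
ee_pos: [0.599, 0.0518, 0.1885]
tool_rot: [-0.0, 0.672, 0.741, -0.001]
ft_force: [0.6, -0.1, -5.6]
gripper_width: 0.0139
```

Run:
```python
from h import *
p=np.load("poses.npz")["rocker"];B=rw(p,[(.06,.008,.1)])[0]
mv([B[0],B[1],.18],down(.007))
```

```text
t(mm) [114.4  45.1   8.4] w [-0.002  0.001  0.09 ] time 15.63
```

Call:
{"api": "arm_command", "payload": {"rows": [{"tx":25,"ty":10,"tz":0,"wx":0,"wy":0,"wz":0.02,"grip":1},{"tx":50,"ty":20,"tz":2,"wx":0,"wy":0,"wz":0.04,"grip":1},{"tx":75,"ty":30,"tz":4,"wx":0,"wy":0,"wz":0.06,"grip":1},{"tx":95,"ty":38,"tz":6,"wx":0,"wy":0,"wz":0.08,"grip":1},{"tx":108,"ty":43,"tz":8,"wx":0,"wy":0,"wz":0.09,"grip":1}]}}

```text
time_s: 16.05
ee_pos: [0.6308, 0.1674, 0.1791]
tool_rot: [-0.001, 0.704, 0.711, -0.001]
ft_force: [0.1, 1.1, -5.2]
gripper_width: 0.0135
```

Run:
```python
from h import *
p=np.load("poses.npz")["rocker"];B=rw(p,[(.06,.008,.1)])[0]
mv([B[0],B[1],.16],down(.007))
```

```text
t(mm) [ 2.5  2.1 19.1] w [-0.003 -0.001  0.003] time 16.05
```

Call:
{"api": "arm_command", "payload": {"rows": [{"tx":2.5,"ty":2,"tz":3,"wx":-0.003,"wy":-0.001,"wz":0.003,"grip":1},{"tx":2.5,"ty":2,"tz":8,"wx":-0.003,"wy":-0.001,"wz":0.003,"grip":1},{"tx":2.5,"ty":2,"tz":12,"wx":-0.003,"wy":-0.001,"wz":0.003,"grip":1},{"tx":2.5,"ty":2,"tz":15,"wx":-0.003,"wy":-0.001,"wz":0.003,"grip":1},{"tx":2.5,"ty":2,"tz":15,"wx":-0.003,"wy":-0.001,"wz":0.003,"grip":1}]}}

```text
time_s: 16.47
ee_pos: [0.6319, 0.1674, 0.1627]
tool_rot: [0.0, 0.706, 0.709, -0.001]
ft_force: [-0.7, -0.2, -6.0]
gripper_width: 0.0133
```

```bash
cat > look.py <<'E'
import sys
from h import *
from fit import *
n=sys.argv[1]
s=sense();print(s['ft_force'].round(1),s['ft_torque'].round(3),s['gripper_width'],s['ee_pos'],s['time_s'])
p=np.load("poses.npz")["rocker"];B=rw(p,[(.06,.008,.1)])[0]
mv([B[0],B[1],.143],down(.007))
a=read_camera('top');b=read_camera('side')
cv2.imwrite(f'pics/{n}t.png',cv2.resize(a[150:300,100:300],None,fx=4,fy=4,interpolation=2)[:,:,::-1])
cv2.imwrite(f'pics/{n}s.png',cv2.resize(b[120:270,200:400],None,fx=4,fy=4,interpolation=2)[:,:,::-1])
for c in("top","side"):
    for i,d in enumerate(masks_of(c,"cast_lever")[:3]):
        m=d["region"];np.save(f"h_{c}_{i}.npy",m);ys,xs=np.where(m);print(c,i,round(d["score"],2),m.sum(),xs.min(),xs.max(),ys.min(),ys.max())
E
python3 look.py p10
```

```text
[-0.7 -0.2 -6. ] [-0.084  0.048  0.029] 0.013314585184018365 [0.63194899 0.16738986 0.16274353] 16.4667
t(mm) [ 2.6  0.9 19.7] w [-0.002  0.002 -0.003] time 16.47
top 0 0.67 695 197 263 170 186
side 0 0.91 615 258 281 302 372
side 1 0.74 8567 218 350 156 264
side 2 0.72 558 280 330 143 194
```

View pics/p10t.png

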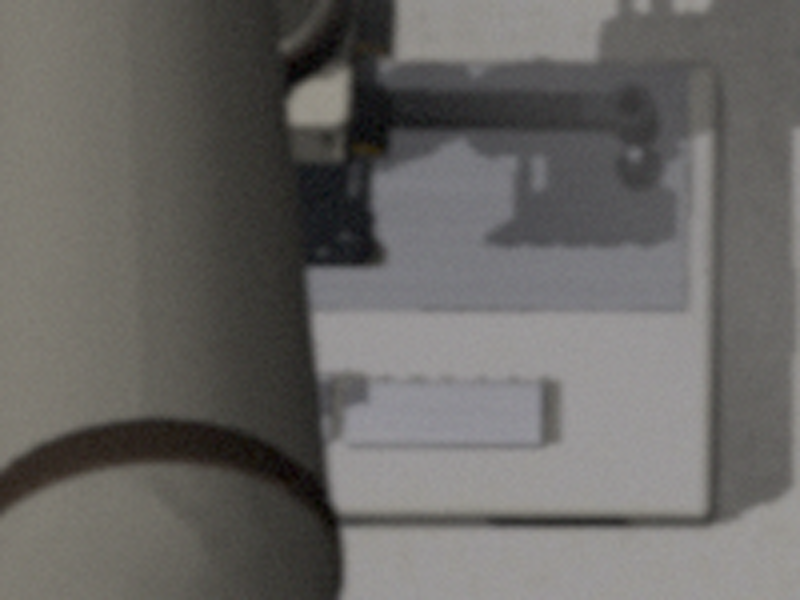

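View pics/p10s.png

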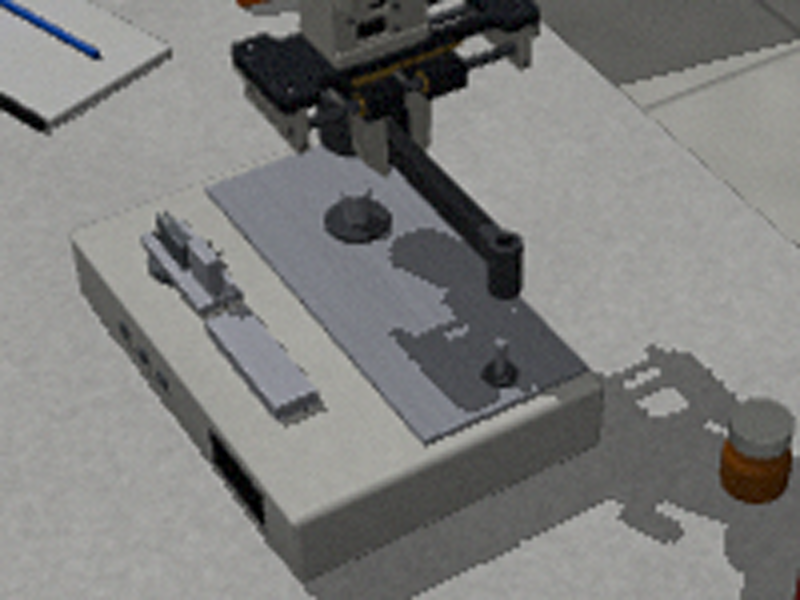

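```bash
cat > ov.py <<'E'
import sys
from h import *
from fit import *
n=sys.argv[1];s=sense();M=q2R(s['tool_rot']).as_matrix();o=s['ee_pos'];p=np.load("poses.npz")["rocker"]
ax=-M[:,0];up=-M[:,2];sd=M[:,1]
org=o-.0521*ax-.0085*up
def lw(P): return org+np.outer(P[:,0],ax)+np.outer(P[:,1],np.cross(up,ax))+np.outer(P[:,2],up)
print("boss foot",lw(np.zeros((1,3))),"tip foot",lw(np.array([[.19,0,0]])),"spindle,pin",rw(p,[(.06,.06,.105),(.06,-.13,.105)]))
out=[]
for c,(x,y,w,h) in(("top",(170,150,110,70)),("side",(265,130,75,95))):
    k=8 if c=="top" else 7
    im=read_camera(c);im=cv2.resize(im,None,fx=k,fy=k,interpolation=2)
    def poly(W,col): cv2.polylines(im,[np.round((proj(c,W)+.5)*k-.5).astype(int)],True,col,1)
    for X,r,z in((0,.026,.046),(0,.026,0),(.19,.011,.04),(.19,.011,0)): poly(lw(cyl(X,0,r,z,z)),(0,255,0))
    poly(lw(box(.026,.179,-.007,.007,.038,.038)[[0,2,6,4]]),(0,255,0))
    for Y,r in((.06,.01),(-.13,.004)): poly(rw(p,cyl(.06,Y,r,.105,.105)),(255,0,0))
    cv2.imwrite(f"pics/{n}_{c}.png",im[y*k:(y+h)*k,x*k:(x+w)*k,::-1][:600,:800])
E
python3 ov.py o1
```

```text
boss foot [[0.63276373 0.22122523 0.1559909 ]] tip foot [[0.6338223  0.03122818 0.15597746]] spindle,pin [[0.63234855 0.22197257 0.105     ]
 [0.63383649 0.0319784  0.105     ]]
```

View pics/o1_top.png

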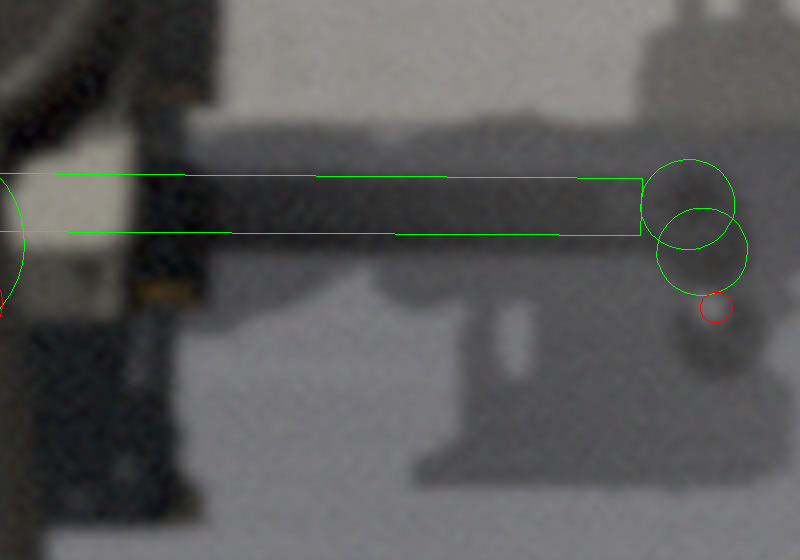

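View pics/o1_side.png

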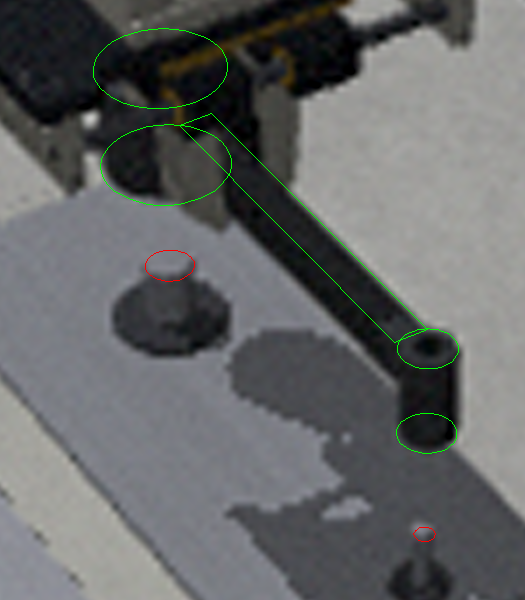

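Run:
```python
import cv2,numpy as np
from h import *
a=read_camera("top")[155:205,235:285].astype(float).mean(2)
a=np.clip((a-20)/(110-20),0,1)**.7*255
a=cv2.resize(a.astype(np.uint8),None,fx=12,fy=12,interpolation=2);cv2.imwrite("pics/c.png",a)
```

```text
(no output)
```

View pics/c.png

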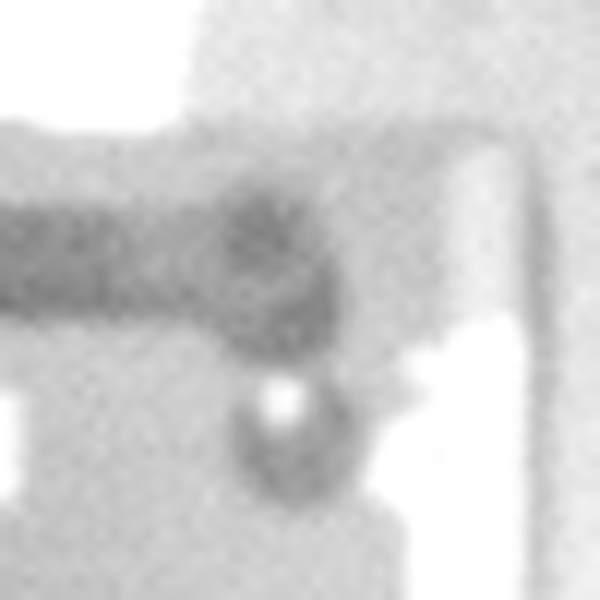

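Run:
```python
import cv2,numpy as np
def c(f,x,y,w,h,k):
    a=cv2.imread(f)[y:y+h,x:x+w].astype(float).mean(2); lo,hi=np.percentile(a,[1,99]); a=np.clip((a-lo)/(hi-lo),0,1)*255
    return cv2.resize(a.astype(np.uint8),None,fx=k,fy=k,interpolation=2)
A=[c("pics/top0.png",150,170,25,25,15),c("pics/top0.png",248,172,25,25,15)]
B=[c("pics/side0.png",275,155,25,25,15),c("pics/side0.png",310,195,25,25,15)]
cv2.imwrite("pics/d.png",np.vstack([np.hstack(A),np.hstack(B)])[:,:])
```

```text
(no output)
```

View pics/d.png

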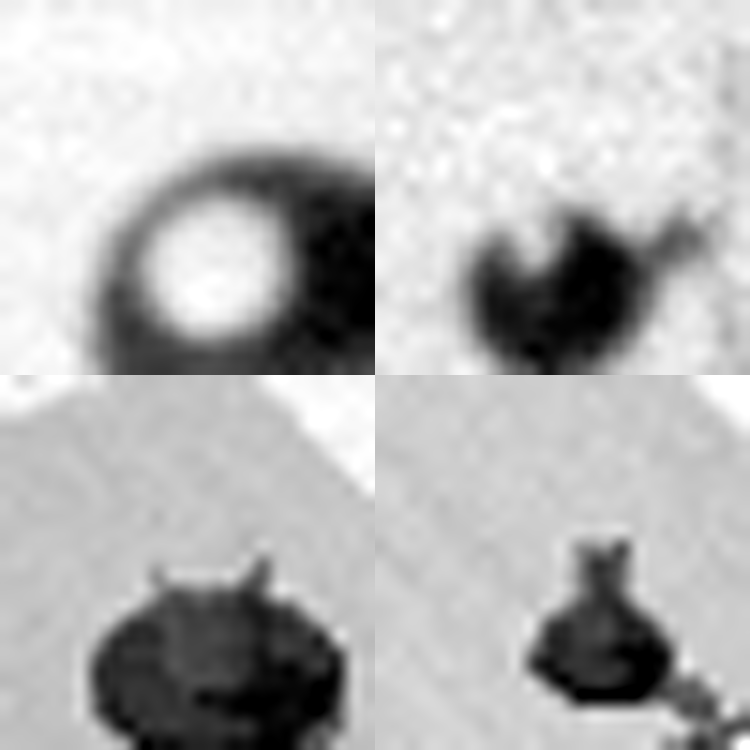

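```bash
python3 - <<'E'
from h import *
p=np.load("poses.npz")["rocker"]
for n,P,t,s in(("sp",(.06,.06,.105),(164.0,187.3),(288.5,167.3)),("pin",(.06,-.13,.105),(258.05,187.5),(324.8,205.9))):
    W=rw(p,[P])[0]; print(n,W,proj("top",W)[0].round(1),t,proj("side",W)[0].round(1),s)
    print(" back top",back("top",t,.105).round(4)," side",back("side",s,.105).round(4))
    f=lambda X:np.r_[proj("top",X)[0]-t,proj("side",X)[0]-s]; r=least_squares(f,W);print(" tri",r.x.round(4),r.fun.round(2))
print("tip0 top back check")
L=np.load("poses.npz")["lever"]
for z,tx in((.04,.19),): 
    W=rw(L,[(tx,0,z)])[0];print(proj("top",W),proj("side",W))
E
python3 - <<'E'
import cv2,numpy as np
def c(f,x,y,w,h,k):
    a=cv2.imread(''+f)[y:y+h,x:x+w].astype(float).mean(2); lo,hi=np.percentile(a,[0.5,70]); a=np.clip((a-lo)/(hi-lo),0,1)**.6*255
    return cv2.resize(a.astype(np.uint8),None,fx=k,fy=k,interpolation=2)
cv2.imwrite("pics/e.png",np.hstack([c("pics/top0.png",340,240,36,36,10),c("pics/top0.png",428,210,30,36,10)]))
E
```

```text
sp [0.63234855 0.22197257 0.105     ] [164.9 187.5] (164.0, 187.3) [288.8 167.4] (288.5, 167.3)
 back top [0.6328 0.2238 0.105 ]  side [0.632  0.2229 0.105 ]
 tri [0.633  0.2242 0.1039] [-0.03  0.08  0.12 -0.03]
pin [0.63383649 0.0319784  0.105     ] [259.1 187.9] (258.05, 187.5) [325.1 205.8] (324.8, 205.9)
 back top [0.6347 0.034  0.105 ]  side [0.6329 0.0323 0.105 ]
 tri [0.635  0.0344 0.1025] [-0.07  0.17  0.22 -0.07]
tip0 top back check
[[439.38733456 222.80391605]] [[394.8833513  332.48797817]]
```

View pics/e.png

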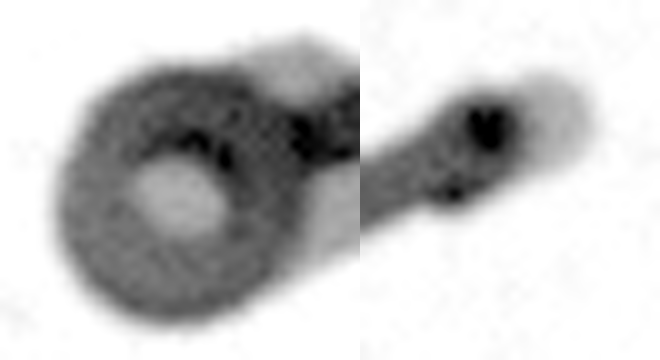

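Run:
```python
from h import *
mv([.6330,.1712,.1435],down(.007))
```

```text
t(mm) [ 1.4  0.  21. ] w [ 0.001 -0.    -0.001] time 16.82
```

Call:
{"api": "arm_command", "payload": {"rows": [{"tx":1.4,"ty":0,"tz":4,"wx":0.001,"wy":0,"wz":-0.001,"grip":1},{"tx":1.4,"ty":0,"tz":9,"wx":0.001,"wy":0,"wz":-0.001,"grip":1},{"tx":1.4,"ty":0,"tz":14,"wx":0.001,"wy":0,"wz":-0.001,"grip":1},{"tx":1.4,"ty":0,"tz":18,"wx":0.001,"wy":0,"wz":-0.001,"grip":1},{"tx":1.4,"ty":0,"tz":21,"wx":0.001,"wy":0,"wz":-0.001,"grip":1}]}}

```text
time_s: 17.23
ee_pos: [0.6324, 0.1711, 0.1424]
tool_rot: [-0.0, 0.704, 0.71, -0.001]
ft_force: [0.4, -0.0, -6.7]
gripper_width: 0.0134
```

Run:
```python
from h import *
mv([.6330,.1712,.1435],down(.007));print(sense()['joint_velocities'].round(3))
```

```text
t(mm) [ 0.1  0.6 -1.1] w [-0.001  0.     0.001] time 17.23
[ 0.003  0.037 -0.001  0.022 -0.001 -0.061  0.001]
```

Call:
{"api": "arm_command", "payload": {"rows": [{"tx":0,"ty":0.6,"tz":-1,"wx":0,"wy":0,"wz":0.001,"grip":1},{"tx":0,"ty":0.6,"tz":-1,"wx":0,"wy":0,"wz":0.001,"grip":1},{"tx":0,"ty":0.6,"tz":-1,"wx":0,"wy":0,"wz":0.001,"grip":1},{"tx":0,"ty":0.6,"tz":-1,"wx":0,"wy":0,"wz":0.001,"grip":1},{"tx":0,"ty":0.6,"tz":-1,"wx":0,"wy":0,"wz":0.001,"grip":1}]}}

```text
time_s: 17.65
ee_pos: [0.6332, 0.1712, 0.1437]
tool_rot: [-0.0, 0.705, 0.709, -0.0]
ft_force: [-0.2, -0.3, -6.4]
gripper_width: 0.0136
```

```bash
python3 look.py p11; python3 ov.py o2
python3 - <<'E'
from h import *
print(sense()['joint_velocities'].round(4))
for t in ["bottle","tip_box","jar"]:
    print(t,[(round(d["score"],2),np.round(d["xyz"],3).tolist()) for d in recognise("side",t)][:2])
E
```

```text
[-0.2 -0.3 -6.4] [-0.069  0.06  -0.04 ] 0.013583818901413627 [0.63324287 0.17115725 0.14369721] 17.65
t(mm) [-1.2 -0.5  0.7] w [-0.001  0.    -0.   ] time 17.65
top 0 0.86 777 333 403 305 365
top 1 0.83 667 197 262 173 188
side 0 0.75 652 257 280 302 373
side 1 0.74 479 280 329 148 199
boss foot [[0.63272465 0.22316542 0.13503175]] tip foot [[0.63396206 0.03316945 0.13505531]] spindle,pin [[0.63234855 0.22197257 0.105     ]
 [0.63383649 0.0319784  0.105     ]]
[-0.0008  0.0021 -0.0009 -0.0003 -0.0001 -0.0018  0.001 ]
bottle [(0.6, [0.602, -0.478, 0.096]), (0.37, [0.626, 0.09, 0.167])]
tip_box [(0.59, [0.738, -0.262, 0.047]), (0.38, [0.55, 0.106, 0.072])]
jar [(0.86, [0.754, -0.094, 0.046])]
```

View pics/o2_side.png

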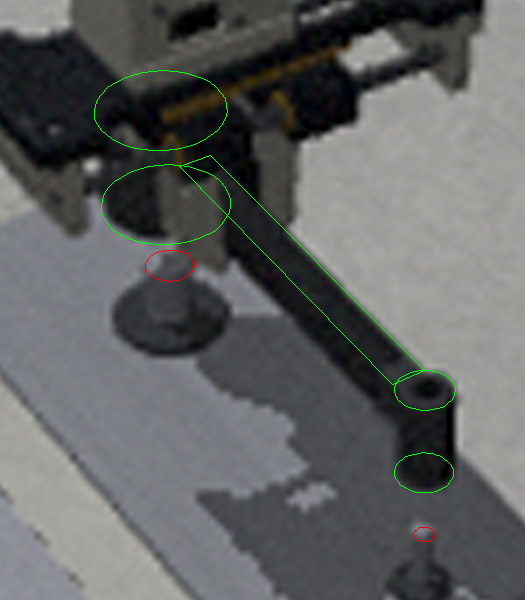

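View pics/o2_top.png

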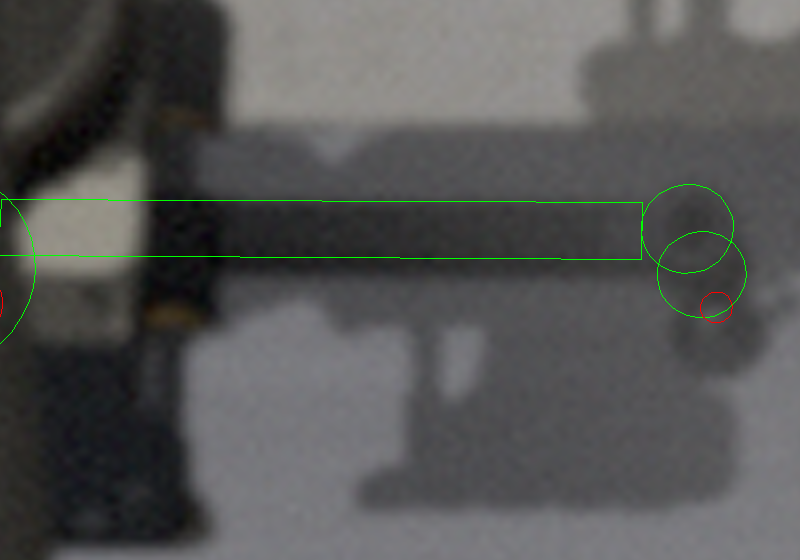

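View pics/p11s.png

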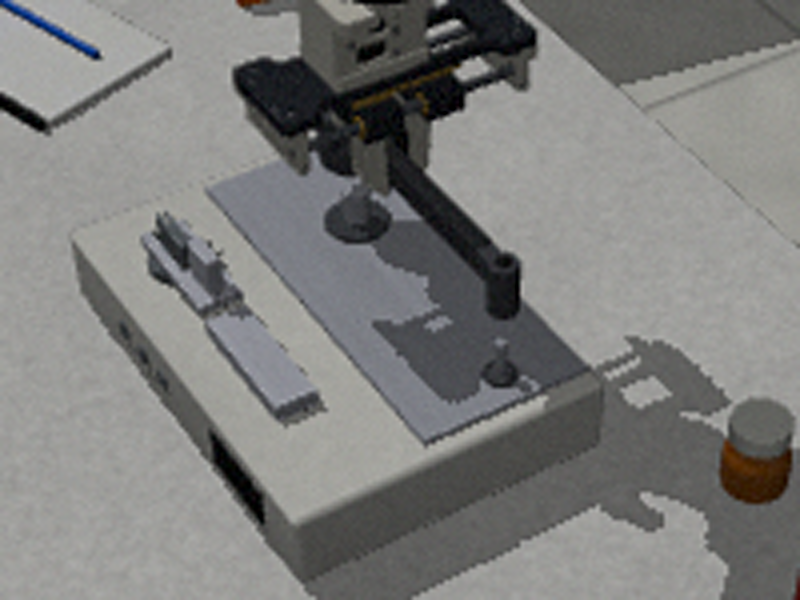

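```bash
python3 -c "
from plant import *
print(sign_off()); s=sense(); print(s['time_s'],s['ee_pos'],s['gripper_width'])"
```

```text
the job is handed in; nothing more can be done
None
the job is handed in; nothing more can be done
```

I handed the job in at about 18 s of robot time. The sign-off gave no verdict and no further readings were possible, so the results below come from just before it.

- **Knob and lock:** I gripped the knob's bar and turned it about 0.96 rad anticlockwise to off; the picture afterwards shows the bar in line with the off mark. I then pushed the lock 72.2 mm to its stop, where it resisted with 8.5 N. The prongs sit either side of the bar, and the last side view shows it unchanged.
- **Lever:** I picked the larger of the two, which measured about 190 mm against about 142 mm. I gripped it 52 mm from the boss with 45 N. It is held still over the posts, about 30 mm above them, and level to within about 0.1 mm from boss to tip as computed from the tool pose; the side view shows no droop. The boss is at (0.633, 0.223) and the small end at (0.634, 0.033).
- **Bystanders:** the bottle, tip box and jar were recognised within 3–4 mm of their first positions, which is within the network's error.

Two checks did not fully agree:
- **Post positions:** the rocker outline fit put the spindle and pin about 1.2 mm lower in y than direct sightings of the post tops. I went with the sightings, which the contact on the knob supported.
- **Lever overlay:** the drawn lever was up to about 1 pixel (1–2 mm) off in the top view and about 0.5 mm off in the side view. The boss was partly hidden by the arm and gripper, so its centring is computed from the grip and the visible small end.

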